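# Put the urine-test bench back in order after the round

## Task

The urine-test round is over: put everything back where it belongs for the next shift. Stand the strip canister with the orange dot in the rack well with the orange ring, the one with the green dot in the well with the green ring, and the amber dropper bottle in the small well between them; stand the loose specimen cup in the free bay of the blue carrier beside the cup already parked there, and lay the forceps flat inside the steel tray. Leave each thing upright (the forceps flat) on the floor of its place, and do not knock over the parked cup or lift it out of its bay.

Things in the scene. Friction and masses are not known exactly. Their poses are not given: they have to be found in the camera images.
- orange_can: White cylindrical test-strip canister with a band of orange on its label and a round orange dot on its white cap, standing upright on the bench. 105 high; body 40 in diameter up to 85, cap 45 in diameter from 85 to 105. About 90 g. Origin at the centre of its underside, z up.
- green_can: White cylindrical test-strip canister with a band of green on its label and a round green dot on its white cap, standing upright on the bench. 105 high; body 40 in diameter up to 85, cap 45 in diameter from 85 to 105. About 90 g. Origin at the centre of its underside, z up. (A canister without a dot, far off beside the cartons, is no part of the job.)
- dropper: Amber glass dropper bottle with a black rubber-bulb cap, standing upright on the bench. 102 high: body 33 in diameter up to about 65 (shoulder at 70), black collar 24 in diameter up to 77, bulb 12 in diameter up to 102. About 70 g. Origin at the centre of its underside, z up.
- cup: Specimen cup with a yellow screw lid, standing upright on the bare bench (not the one already in the carrier). 61 high; body 52 in diameter up to 48, lid 57 in diameter from 48 to 61. About 60 g. Origin at the centre of its underside, z up.
- parked_cup: A second cup of the same kind, which already stands in one bay of the cup carrier (the bay on the carrier's +y side) and stays there. Same sizes; origin at the centre of its underside, which is 4 above the bench.
- tweezers: Steel forceps (tweezers) lying flat on the bench: 126 long along their own y, 18 wide along x, 9 high, 20 g, closed and rigid. Origin in the middle of their underside. Fixed equipment to carry things over: white keypad instrument (up to 175 high) and yellow waste carton (about 150) at the back, blue-screen reader (110) and strip analyser (120) in front.
- reagent_rack: White two-tier reagent rack, 76 (own x) by 204 (own y) by 40 high, fixed. Three round wells along y, at x = 0: ORANGE ring at y = +63, small one with BROWN ring at y = 0, GREEN ring at y = -63. Orange and green wells are 56 in diameter, the brown one 46. Top plate's upper face at z = 39, well floor (lower plate) at z = 6. Origin under its centre, on the bench; z up.
- cup_carrier: Blue cup carrier, 84 (own x) by 164 (own y, 191 over its end tabs) by 33 high, fixed; two open bays along y, each 76 by 76 inside, centred at x = 0, y = +39.5 (occupied by the second cup) and y = -39.5 (free). Bay floor at z = 4, rim at z = 33. Origin under its centre, on the bench; z up.
- instrument_tray: Shallow stainless-steel instrument tray, 100 (own x) by 164 (own y) by 20 high, fixed; inside 94 by 158, floor at z = 3, rim at z = 20. Empty. Origin under its centre, on the bench; z up.
Mind the look-alikes: they are no part of the job. What is shaped like the green_can but turquoise is not meant. Leave any purple look-alike of the orange_can alone.

How it is judged:
By the outcome, as a careful person would: the job done as asked, in the order asked, and still so for the second after the job is handed in, with the robot touching nothing.
It also fails if it takes over 128 s, if anything falls off the work surface, if the arm or the gripper's body presses on something with over 40 N, if the wrist force passes 120 N, or if a joint passes its speed limit or range.

## Robot

A 6-joint arm with a two-finger parallel gripper is mounted at the origin on the work surface; the furniture and walls round the work are solid. World frame = base frame: x ahead of the robot, y to its left, z up, the work surface at z = 0. Lengths are in m, angles in rad, forces in N, time in s.
With the tool pointing down it reaches from about 0.4 to 0.825 m from the base axis. Payload 7 kg.
Tool frame: the origin (TCP) lies midway between the tips of the shut fingers; the grasp point (between the pads) lies 19 mm behind it; z points along the fingers, y is the direction in which the jaws open and shut (so a half turn about z gives the same grasp; the last joint's range is limited). The gripper opens to 88 mm and grips with 3 to 60 N. Pads are 19 mm wide; open, the fingers measure 130 mm over their backs; the gripper's body (78 mm by 193 mm) begins 47 mm behind the grasp point.
Start: joints at [-0.977, 0.359, 0.012, 0, -1.224, -0.288], TCP at [0.203, -0.644, 0.227] pointing down, gripper open.
Joint ranges: [-3.07, 3.07], [-1.43, 2.12], [-1.02, 1.25], [-3.03, 1.67], [-3.05, -0], [-3.03, 3.03]. Speed limits (rad/s): [2.39, 2.39, 3.01, 3.14, 3.14, 3.14].

## Interface

Orientations are given as a 3x3 rotation matrix whose columns are the frame's x, y, z axes.
In Python, from plant import manip gives the robot as it stands.
- The arm moves only by the tool carry_out, never from a script. Its argument "increments" is a list of rows, each a list of 3 entries, a list of its own where there are three numbers: the shift along the tool's x, y, z in m, then the turn about the tool's z in rad, then the opening in per cent of the stroke, from 0 (shut) to 100 (fully open). In form: [[[tx, ty, tz], turn, claw], ...]. A call has 1 to 20 rows; each row shifts and turns the pose as measured when the row begins, along the tool's axes as they then stand; what a row does not reach is not made up. A row lasts 1/8 s, in which the tool goes at most 62.5 mm and 10.7 degrees, less where a joint would pass 70% of its speed; a pose out of reach is approached as far as the arm can. A call with a gripper value outside its range is refused whole. The fingers move at their own pace and stop on an object; "grip_force" is the grip in N (left out, the last holds). Time passes only in rows, so rows that do not move let the fingers close. It gives the time, the measured TCP pose, the force and the opening at its end, in the units of the state.
- manip.state(): the state, without advancing time (a new reading comes with each control period).
- manip.grab_frame(name): name is "side" or "top" or "wrist"; returns (picture, depth): 480x640x3 uint8, red, green, blue; 480x640 float32, m along the optical axis (not along the pixel's ray), 0 where there is no reading.
- manip.camera_info(name): a dict with "mtx" (3x3 intrinsics, pixels), "k1" (the pictures are not rectified: a ray, as slopes to the right and down, at radius r is drawn at 1 + k1 r^2 times it, then the intrinsics apply), "pose" (4x4, takes a point from camera to world coordinates). Camera axes: x right, y down, z forward; pixel columns grow to the right and rows downward; lengths in m; the calibration is good to about 2 mm. A picture is of the moment at which its call begins: read the wrist's pose just before it. camera_info takes no time and is no camera call; for the wrist camera it gives the pose at the moment of the call.
- manip.job_done(): hands the job in, once; it reports no verdict.
The state is a dict: "t": time; "joints": joint angles; "joint_velocities": joint speeds; "joint_efforts": joint torques, N m; "tool_pos": TCP position; "tcp_rot": TCP orientation; "ft_force": force on the tool from outside, world axes, zero at the start; "wrist_torque": the same for the moment, N m; "finger_gap": finger opening in m.
Only numpy, scipy, OpenCV 4.12 (cv2) and the standard library are available. Lean on these libraries where they do the work, as an engineer would, in place of code of your own. Each camera call takes 0.05 s, during which the arm holds its last target. There are 200 camera calls.

## Working session

There is one attempt and no reset: what is moved stays moved. The work goes in short steps, Python scripts to look and compute and a tool call to move; the robot and the scene stay as the last step left them, time stands still between calls to the robot, and variables do not carry over. Pictures are saved under pics/ and viewed, about 12 in all and at most 16, crops included, and the job is handed in when it is done.

Besides the shell and the picture viewer there is one more tool, called in YAML: its name, and indented under it one key for each argument. carry_out: Moves the arm, as the interface text tells. Its arguments: {"type":"object","properties":{"increments":{"type":"array"},"grip_force":{"type":"number"}},"required":["increments"]}

```bash
mkdir -p pics; ls
cat > h.py <<'E'
import numpy as np, cv2
from plant import manip
def grab(n):
    ci=manip.camera_info(n); p,d=manip.grab_frame(n); return p,d,ci
def save(n,p): cv2.imwrite('pics/'+n+'.png',p[:,:,::-1])
def rays(uv,ci):
    uv=np.atleast_2d(np.float64(uv)); K=np.array(ci['mtx']); s=(uv-K[:2,2])/[K[0,0],K[1,1]]
    r=s.copy()
    for _ in range(20): r=s/(1+ci['k1']*(r**2).sum(1,keepdims=True))
    return np.c_[r,np.ones(len(r))]
def plane(uv,z,ci):
    T=np.array(ci['pose']); d=rays(uv,ci)@T[:3,:3].T; o=T[:3,3]
    return o+d*((z-o[2])/d[:,2])[:,None]
def cloud(d,ci):
    v,u=np.mgrid[:d.shape[0],:d.shape[1]]; r=rays(np.c_[u.ravel(),v.ravel()],ci)*d.reshape(-1,1)
    T=np.array(ci['pose']); return (r@T[:3,:3].T+T[:3,3]).reshape(*d.shape,3)
E
python3 - <<'E'
from h import *
np.set_printoptions(precision=3,suppress=True)
for n in ['top','side']:
    p,d,ci=grab(n); save(n+'0',p); np.savez(n+'0',p=p,d=d); print(n,ci['mtx'],ci['k1'],ci['pose'])
print(manip.state())
E
```

```text
pics
top [[546.007   0.    319.185]
 [  0.    546.007 238.192]
 [  0.      0.      1.   ]] -0.05952545441769216 [[-0.027 -0.997  0.07   0.316]
 [-1.     0.026 -0.008 -0.176]
 [ 0.006 -0.07  -0.998  1.9  ]
 [ 0.     0.     0.     1.   ]]
side [[552.405   0.    315.569]
 [  0.    552.405 243.695]
 [  0.      0.      1.   ]] -0.1048241915192002 [[-0.962 -0.149  0.228  0.09 ]
 [-0.272  0.499 -0.822  1.104]
 [ 0.009 -0.853 -0.521  0.855]
 [ 0.     0.     0.     1.   ]]
{'t': 0.1, 'joints': array([-0.977,  0.359,  0.011, -0.   , -1.224, -0.288]), 'joint_velocities': array([ 0.   , -0.001,  0.   ,  0.001, -0.   ,  0.001]), 'joint_efforts': array([ -0.001, -58.416,  29.375,   7.015,   0.01 ,  -0.   ]), 'tool_pos': array([ 0.203, -0.643,  0.226]), 'tcp_rot': array([[-0.954, -0.301, -0.001],
       [-0.301,  0.954,  0.001],
       [ 0.   ,  0.001, -1.   ]]), 'ft_force': array([-0.483,  0.18 ,  0.076]), 'wrist_torque': array([ 0.017, -0.   ,  0.014]), 'finger_gap': 0.08729034381844676}
```

View pics/top0.png

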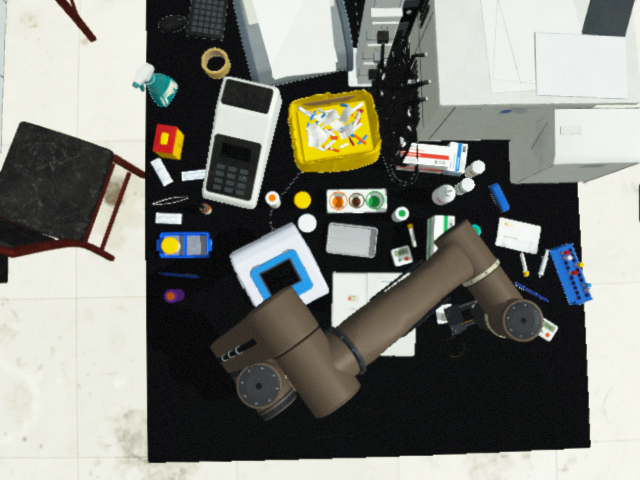

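View pics/side0.png

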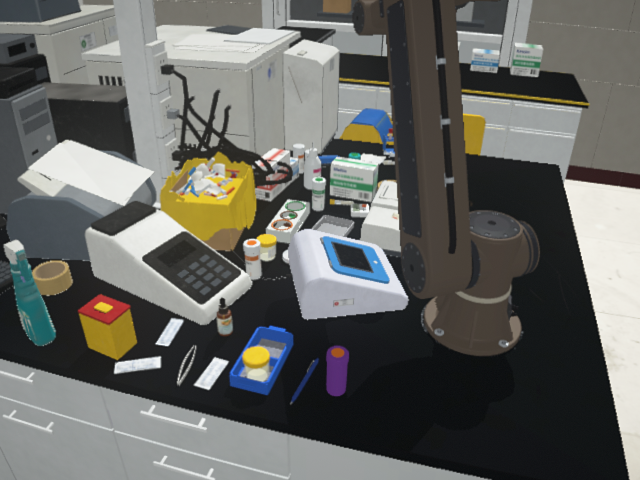

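The top view shows the orange can at about (272,197), cup (303,199), rack (357,200), green can (401,213), tray (351,240), dropper (205,208), forceps (170,201) and carrier (185,245). The side view agrees. I'll zoom in next.

Run:
```python
from h import *
np.set_printoptions(precision=3,suppress=True)
z=np.load('top0.npz'); p=z['p']; d=z['d']; ci=manip.camera_info('top')
c=cv2.resize(p[165:305,145:425],None,fx=2.8,fy=2.8,interpolation=cv2.INTER_CUBIC); save('topc',c)
C=cloud(d,ci)
hsv=cv2.cvtColor(p,cv2.COLOR_RGB2HSV)
def blob(name,lo,hi,box,zp):
    x0,y0,x1,y1=box; m=cv2.inRange(hsv,np.array(lo),np.array(hi)); mm=np.zeros_like(m); mm[y0:y1,x0:x1]=m[y0:y1,x0:x1]
    n,l,s,ce=cv2.connectedComponentsWithStats(mm); 
    for i in range(1,n):
        if s[i,4]>8: print(name,s[i],ce[i],plane(ce[i],zp,ci)[0],'depthz',np.median(C[l==i][:,2]))
blob('odot',(5,120,120),(18,255,255),(262,187,283,207),.105)
blob('gdot',(40,80,40),(85,255,255),(392,204,411,222),.105)
blob('cup',(20,120,120),(35,255,255),(290,188,316,212),.061)
blob('pcup',(20,120,120),(35,255,255),(155,230,215,260),.065)
blob('carrier',(100,120,60),(125,255,255),(150,225,220,262),.033)
blob('ring',(0,120,50),(85,255,255),(325,185,390,215),.039)
blob('tray',(0,0,90),(180,60,255),(322,220,380,260),.02)
blob('white',(0,0,120),(180,60,255),(295,210,320,235),.02)
blob('tw',(0,0,70),(180,90,255),(150,195,190,206),.009)
blob('rack',(0,0,110),(180,50,255),(324,185,389,216),.039)
print(plane([[205,208]],.1,ci))
```

```text
odot [269 195   7   6  35] [271.771 197.429] [ 0.581 -0.037  0.105] depthz 0.10431944471277799
gdot [399 210   7   7  39] [401.718 212.897] [ 0.519 -0.467  0.105] depthz 0.10461955513942023
cup [294 191  17  18 237] [302.051 199.515] [ 0.578 -0.137  0.061] depthz 0.05977542437704342
pcup [161 237  17  17 225] [169.32  245.133] [0.435 0.315 0.065] depthz 0.06490894023915561
carrier [156 231  57  28 706] [184.414 243.933] [0.439 0.272 0.033] depthz 0.017599514639992764
ring [332 192  14   4  15] [338.8   192.867] [ 0.601 -0.263  0.039] depthz 0.03930913329535457
ring [332 196  12  14 110] [337.473 202.273] [ 0.569 -0.257  0.039] depthz 0.005878635147460898
ring [368 196  11  13  99] [373.364 201.434] [ 0.568 -0.381  0.039] depthz 0.006660472064266898
ring [352 198   8   8  46] [355.63  201.261] [ 0.571 -0.32   0.039] depthz 0.006975631870486221
tray [ 326  222   52   36 1538] [351.423 239.658] [ 0.44  -0.303  0.02 ] depthz 0.004029388157905434
white [298 214  19  18 282] [306.727 222.596] [ 0.503 -0.15   0.02 ] depthz 0.012435255760568253
white [295 226   6   9  29] [296.517 231.276] [ 0.474 -0.114  0.02 ] depthz 0.11491005689820666
tw [152 197  20   8  54] [160.37  201.111] [0.593 0.361 0.009] depthz 0.004221513950741884
tw [173 196   8   2   9] [176.333 196.889] [0.607 0.304 0.009] depthz 0.004723841202289636
tw [172 197  16   6  22] [180.455 199.773] [0.596 0.29  0.009] depthz 0.0013321069153612308
rack [326 188  61  25 835] [357.931 200.183] [ 0.574 -0.328  0.039] depthz 0.0358870344774207
rack [331 193  16  14  64] [339.188 197.578] [ 0.585 -0.264  0.039] depthz 0.005884360599821337
[[0.553 0.186 0.1  ]]
```

View pics/topc.png

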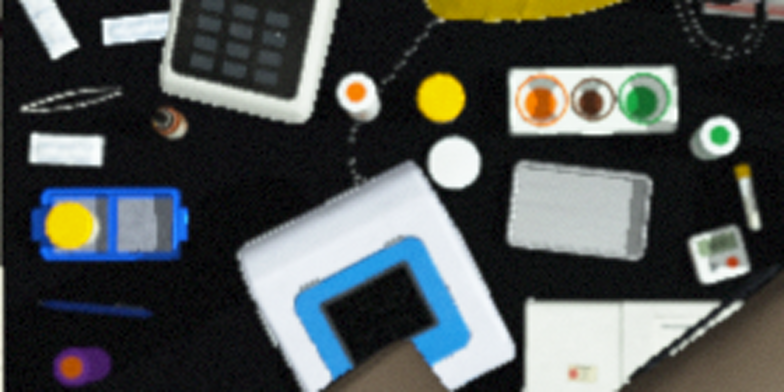

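The zoomed crop has the orange well on the left and the green well on the right. The carrier's free bay is on its right, and the forceps lie at crop (70,100). Next I'll build an obstacle height map and refine the poses.

Run:
```python
from h import *
np.set_printoptions(precision=3,suppress=True)
z=np.load('top0.npz'); p=z['p']; d=z['d']; ci=manip.camera_info('top')
C=cloud(d,ci); P=C[d>0]
xs=np.arange(.80,.36,-.02); ys=np.arange(.42,-.56,-.02)
H=np.full((len(xs),len(ys)),-1.)
i=np.round((.80-P[:,0])/.02).astype(int); j=np.round((.42-P[:,1])/.02).astype(int)
ok=(i>=0)&(i<len(xs))&(j>=0)&(j<len(ys)); np.maximum.at(H,(i[ok],j[ok]),P[ok,2])
print('y   '+' '.join('%3d'%(y*100) for y in ys))
for r,x in zip(H,xs): print('%.2f'%x,' '.join(' ..' if v<0.004 else '%3d'%min(v*1000,999) for v in r))
# outlines
hsv=cv2.cvtColor(p,cv2.COLOR_RGB2HSV)
def rect(name,mask,zp):
    v,u=np.nonzero(mask); q=plane(np.c_[u,v],zp,ci)[:,:2].astype(np.float32); (c,s,a)=cv2.minAreaRect(q); print(name,np.array(c),np.array(s),a)
def box(m,x0,y0,x1,y1):
    o=np.zeros_like(m); o[y0:y1,x0:x1]=m[y0:y1,x0:x1]; return o
def big(m):
    n,l,s,_=cv2.connectedComponentsWithStats(m.astype(np.uint8)); return l==1+np.argmax(s[1:,4])
sel=lambda lo,hi:(C[:,:,2]>lo)&(C[:,:,2]<hi)&(d>0)
rect('rack',big(box(sel(.033,.045),320,180,392,220)),.039)
rect('carrier',big(box(cv2.inRange(hsv,(100,120,60),(125,255,255))>0,150,225,218,262)),.033)
rect('tray',big(box(cv2.inRange(hsv,(0,0,60),(180,60,255))>0,322,218,380,262)),.02)
tm=box((hsv[:,:,2]>60),150,192,191,207)
rect('tw',tm,.006)
dm=box(sel(.04,.12),195,196,216,220); v,u=np.nonzero(dm); Q=C[dm]; print('drop',len(Q)); 
if len(Q): print(Q[Q[:,2]>.085].mean(0),Q[(Q[:,2]>.04)].mean(0), Q[:,2].max())
```

```text
y    42  40  37  35  33  31  29  27  25  23  21  19  17  15  13  11   9   7   5   3   1   0  -2  -4  -6  -8 -10 -12 -14 -16 -18 -20 -22 -24 -26 -28 -30 -32 -34 -36 -38 -40 -42 -44 -46 -48 -50 -52 -54
0.80   6  12   6 108 117 119 115 121   8   8   9  12   6 132 138 138 143 142 142 151 150 153 156 149  10   9 137 172 124 178 191 190 190 183 182 188 198 165 159 126 188 157 194 200 201 177 175 450 450
0.78  12   8   5 119 117 122 118 114   9  10  11  10  .. 123 132 137 139 140 138 139 139 142 146 140   9   8 119 162 129 181 196 197 196 181 193 193 202 185 128 155 173 165 193 190 187 176 171 451 449
0.76   8  12  12 116 118 120 115 114  10  10   7   7 100 118 127 132 133 134 137 139 138 136 133  13   8   8  60 172 158 199 186 187 194 183 177 183 188 177 168 160 164 168 186 190 153 160 164 129  ..
0.74   7   8  10 120 112 116 116 111   8  10  13  13 101 117 122 126 124 128 129 131 131 132 126  10   8   9  15 171 171 197 172 181 153 174 174 168 171 168 164 161 173 173 185 180 164 160 161 135 133
0.72  13   8  17  12   9   8  11  13   6  10   8   5 103 111 111 117 116 118 120 124 123 125 118
[... 3299 characters left out ...]
3 640 653 657 657 652
0.38  ..  10   8   8  11   5   8   9  11   8   6  11   8   8   6   8 121 126 132 129 130 127 131 126 125 121 120 116 106 102  60  13   5  11  12   8  23  24  24  27  24   7  11  23 646 655 655 657 656
0.36   5  10   6   9  13  13  20  14  10  13   9   4   9  10   8  12 126 133 129 127 124 128 126 125 123 117 115 105 100  98  89   8  12  11  12  10   9  10   9  11  12   5  10 666 670 670 663 656 656
rack [ 0.575 -0.323] [0.203 0.076] 88.5982437133789
carrier [0.438 0.273] [0.194 0.093] 88.54789733886719
tray [ 0.44  -0.303] [0.174 0.11 ] 81.90608215332031
tw [0.597 0.328] [0.022 0.128] 9.762197494506836
drop 121
[0.559 0.198 0.098] [0.568 0.19  0.063] 0.10381689413200301
```

```bash
cat >> h.py <<'E'
def plan(x,y,z,yaw=None,step=.055):
    """turn rows, then equal translation rows, from the present pose. yaw of jaw axis in deg (mod 180)"""
    s=manip.state(); R=np.array(s['tcp_rot']); p=np.array(s['tool_pos'])
    y0=np.arctan2(R[1,1],R[0,1]); t=0
    if yaw is not None:
        t=-((np.radians(yaw)-y0+np.pi/2)%np.pi-np.pi/2)
        n=int(np.ceil(abs(t)/.18)); print('turn',round(t,3), n and f'{n} x {t/n:.4f}')
    a=-t; Rz=np.array([[np.cos(a),-np.sin(a),0],[np.sin(a),np.cos(a),0],[0,0,1]])
    L=(Rz@R).T@(np.array([x,y,z])-p); n=int(np.ceil(np.linalg.norm(L)/step))
    print('t',round(s['t'],2),'pos',p.round(4),'yaw',round(np.degrees(y0),1),'gap',round(s['finger_gap'],4),'F',np.round(s['ft_force'],1),'j',np.round(s['joints'],2))
    print(n,'x',(L/max(n,1)).round(4))
E
python3 -c "
from h import *
plan(.53,-.04,.35,165)"
```

```text
turn -1.003 6 x -0.1672
t 0.1 pos [ 0.2031 -0.6433  0.2257] yaw 107.5 gap 0.0873 F [-0.5  0.2  0.1] j [-0.98  0.36  0.01 -0.   -1.22 -0.29]
13 x [-0.0513 -0.0123 -0.0096]
```

carry_out:
  increments:
    - [[0,0,-0.021],-0.167,100]
    - [[0,0,-0.021],-0.167,100]
    - [[0,0,-0.021],-0.167,100]
    - [[0,0,-0.021],-0.167,100]
    - [[0,0,-0.021],-0.167,100]
    - [[0,0,-0.021],-0.167,100]
    - [[-0.051,-0.012,0],0,100]
    - [[-0.051,-0.012,0],0,100]
    - [[-0.051,-0.012,0],0,100]
    - [[-0.051,-0.012,0],0,100]
    - [[-0.051,-0.012,0],0,100]
    - [[-0.051,-0.012,0],0,100]
    - [[-0.051,-0.012,0],0,100]

```text
t: 1.72
tool_pos: [0.3682, -0.306, 0.3497]
tcp_rot: [[-0.233, -0.972, -0.007], [-0.972, 0.233, 0.014], [-0.012, 0.011, -1.0]]
ft_force: [0.9, -0.6, 0.7]
finger_gap: 0.0876
```

```bash
python3 -c "
from h import *
plan(.50,-.19,.42)
p,d,ci=grab('wrist'); save('w0',p); print(np.array(ci['pose']).round(3),ci['mtx'])"
```

```text
t 1.73 pos [ 0.3682 -0.306   0.3497] yaw 166.5 gap 0.0876 F [ 0.9 -0.6  0.7] j [-0.29 -0.02 -0.17 -0.01 -1.43  0.06]
4 x [-0.0361 -0.0251 -0.0174]
[[-0.973  0.224  0.063  0.35 ]
 [ 0.232  0.922  0.308 -0.388]
 [ 0.011  0.314 -0.949  0.508]
 [ 0.     0.     0.     1.   ]] [[346.97120592   0.         315.03674883]
 [  0.         346.97120592 240.32854043]
 [  0.           0.           1.        ]]
```

View pics/w0.png

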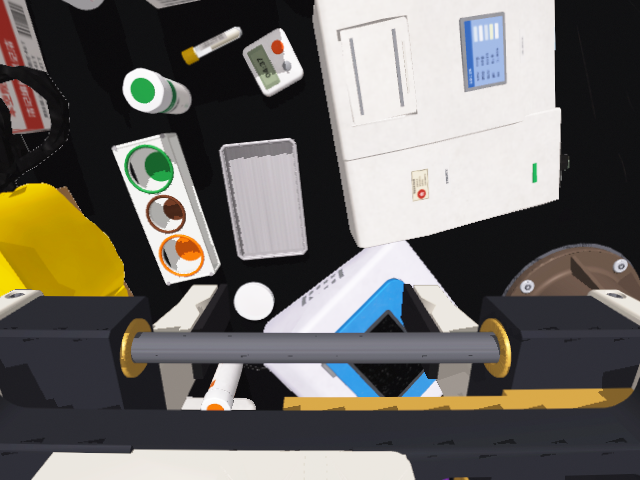

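The wrist view shows green can (143,90), the green, brown and orange rings at (150,168), (166,214) and (182,256), and the tray at (264,198). I'll measure from it.

```bash
cat >> h.py <<'E'
def mask(p,lo,hi,b=None):
    m=cv2.inRange(cv2.cvtColor(p,cv2.COLOR_RGB2HSV),np.array(lo),np.array(hi)); o=np.zeros_like(m)
    x0,y0,x1,y1=b or (0,0,640,480); o[y0:y1,x0:x1]=m[y0:y1,x0:x1]; return o
def biggest(m):
    n,l,s,_=cv2.connectedComponentsWithStats(m); return (l==1+np.argmax(s[1:,4])).astype(np.uint8)
def circ(m,z,ci):
    c=max(cv2.findContours(m,cv2.RETR_EXTERNAL,cv2.CHAIN_APPROX_NONE)[0],key=len)[:,0]
    q=plane(c,z,ci)[:,:2].astype(np.float32); e=cv2.fitEllipse(q); return np.round(e[0],4),np.round(e[1],4)
def rect(m,z,ci):
    v,u=np.nonzero(m); c,s,a=cv2.minAreaRect(plane(np.c_[u,v],z,ci)[:,:2].astype(np.float32)); return np.round(c,4),np.round(s,3),round(a,1)
E
python3 - <<'E'
from h import *
p=cv2.imread('pics/w0.png')[:,:,::-1].copy(); ci=manip.camera_info('wrist')
print('ring g',circ(biggest(mask(p,(45,90,50),(80,255,255),(120,135,180,195))),.039,ci))
print('ring b',circ(biggest(mask(p,(0,70,30),(12,255,160),(143,190,190,236))),.039,ci))
print('ring o',circ(biggest(mask(p,(5,120,120),(20,255,255),(155,230,210,280))),.039,ci))
print('green dot',circ(biggest(mask(p,(45,90,50),(80,255,255),(125,65,160,106))),.105,ci))
print('tray',rect(biggest(mask(p,(0,0,50),(180,70,255),(215,135,310,265))),.02,ci))
E
```

```text
ring g (array([ 0.5765, -0.3808]), array([0.0635, 0.064 ]))
ring b (array([ 0.5766, -0.3175]), array([0.0532, 0.054 ]))
ring o (array([ 0.577 , -0.2541]), array([0.0637, 0.0639]))
green dot (array([ 0.5202, -0.4619]), array([0.0244, 0.0249]))
tray (array([ 0.4409, -0.2981]), array([0.171, 0.107]), 82.1)
```

carry_out:
  increments:
    - [[-0.045,-0.03,0],0,100]
    - [[-0.045,-0.03,0],0,100]
    - [[-0.045,-0.03,0],0,100]
    - [[-0.04,-0.025,0],0,100]
    - [[-0.04,-0.025,0],0,100]
    - [[-0.03,-0.02,0],0,100]

```text
t: 2.52
tool_pos: [0.5864, -0.0925, 0.3516]
tcp_rot: [[-0.23, -0.973, -0.006], [-0.973, 0.23, 0.016], [-0.014, 0.009, -1.0]]
ft_force: [-0.0, -0.9, -0.2]
finger_gap: 0.0874
```

```bash
python3 -c "
from h import *
plan(.580,-.037,.28,165)
p,d,ci=grab('wrist'); save('w1',p); np.save('w1c',ci)"
```

```text
turn 0.03 1 x 0.0299
t 2.52 pos [ 0.5864 -0.0925  0.3516] yaw 166.7 gap 0.0874 F [-0.  -0.9 -0.2] j [ 0.16  0.18  0.05 -0.02 -1.45 -0.39]
2 x [-0.0255  0.0099  0.0363]
```

View pics/w1.png

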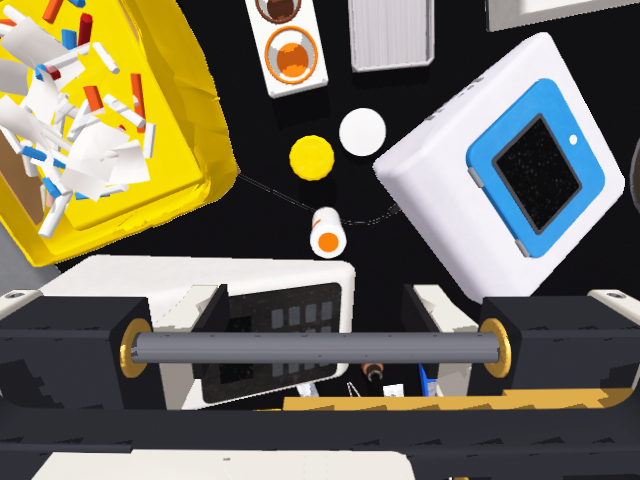

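The orange dot shows at (328,242), and the loose cup at (312,158).

Run:
```python
from h import *
p=cv2.imread('pics/w1.png')[:,:,::-1].copy(); ci=np.load('w1c.npy',allow_pickle=True).item()
o=circ(biggest(mask(p,(5,120,120),(20,255,255),(310,228,350,260))),.105,ci); print(o)
print('cup',circ(biggest(mask(p,(22,120,120),(35,255,255),(280,130,340,186))),.061,ci))
print('ring o',circ(biggest(mask(p,(5,120,120),(20,255,255),(260,20,325,90))),.039,ci))
x,y=o[0]; plan(x,y,.2,165)
```

```text
(array([ 0.5801, -0.0368]), array([0.0241, 0.0243]))
cup (array([ 0.5772, -0.1364]), array([0.055 , 0.0558]))
ring o (array([ 0.5732, -0.2545]), array([0.0373, 0.0377]))
turn 0.031 1 x 0.0311
t 2.58 pos [ 0.5888 -0.0904  0.3505] yaw 166.8 gap 0.0875 F [4.5 1.1 0.7] j [ 0.16  0.18  0.05 -0.02 -1.45 -0.39]
3 x [-0.0158  0.0069  0.0505]
```

carry_out:
  increments:
    - [[-0.024,0.01,0.02],0.031,100]
    - [[-0.0235,0.0105,0.045],0,100]
    - [[0,0,0.045],0,100]
    - [[0,0,0.04],0,100]
    - [[0,0,0],0,100]

```text
t: 3.2
tool_pos: [0.5793, -0.0341, 0.1955]
tcp_rot: [[-0.258, -0.966, -0.01], [-0.966, 0.258, 0.015], [-0.012, 0.013, -1.0]]
ft_force: [0.6, -0.4, 0.6]
finger_gap: 0.0878
```

```bash
python3 -c "
from h import *
plan(.5801,-.0368,.076)"
```

```text
t 3.2 pos [ 0.5793 -0.0341  0.1955] yaw 165.1 gap 0.0878 F [ 0.6 -0.4  0.6] j [ 0.27  0.23 -0.23 -0.02 -1.11 -0.52]
3 x [ 0.0013 -0.001   0.0398]
```

carry_out:
  increments:
    - [[0.0013,-0.001,0.04],0,100]
    - [[0.0013,-0.001,0.04],0,100]
    - [[0.0013,-0.001,0.039],0,100]
    - [[0,0,0],0,100]
    - [[0,0,0],0,40]
    - [[0,0,0],0,40]
    - [[0,0,0],0,40]
    - [[0,0,0],0,40]
    - [[0,0,0],0,40]
  grip_force: 20

```text
t: 4.32
tool_pos: [0.5907, -0.0367, 0.0896]
tcp_rot: [[-0.256, -0.967, 0.011], [-0.967, 0.256, 0.017], [-0.019, -0.006, -1.0]]
ft_force: [-0.1, -0.3, -0.7]
finger_gap: 0.044
```

```bash
python3 -c "
from h import *
p,d,ci=grab('side'); save('s1',cv2.resize(p[100:340,180:420],None,fx=2.5,fy=2.5))
plan(.5801,-.0368,.076)"
```

```text
t 4.38 pos [ 0.5907 -0.0367  0.0895] yaw 165.2 gap 0.0436 F [-0.3  0.7 -0.8] j [ 0.26  0.34 -0.35 -0.02 -0.86 -0.51]
1 x [0.0031 0.0103 0.0134]
```

View pics/s1.png

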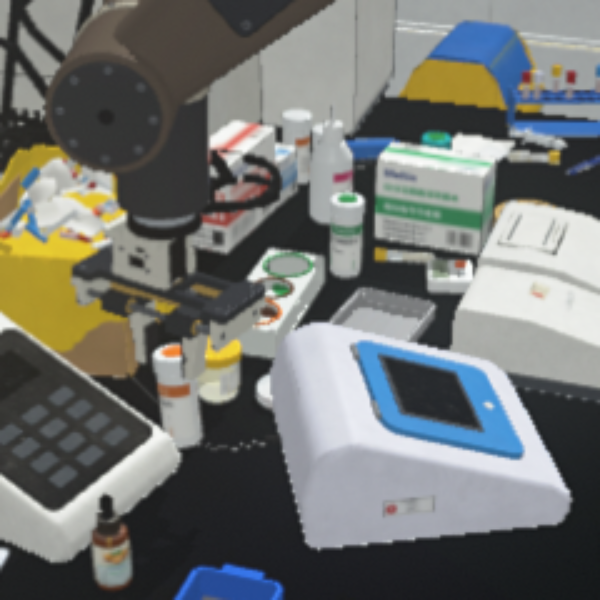

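```bash
python3 -c "
from h import *
ci=manip.camera_info('side')
print(plane([[248.8,240.4]],.105,ci))
z=np.load('side0.npz')['p']; m=mask(z,(5,120,120),(20,255,255),(240,230,262,252)); v,u=np.nonzero(biggest(m)); print(u.mean(),v.mean(),plane([[u.mean(),v.mean()]],.105,ci))
"
```

```text
[[ 0.59149422 -0.04502307  0.105     ]]
251.03125 242.40625 [[ 0.58212667 -0.03721856  0.105     ]]
```

carry_out:
  increments:
    - [[0,0,0],0,40]
    - [[0,0,0],0,40]

```text
t: 4.62
tool_pos: [0.5907, -0.0367, 0.0895]
tcp_rot: [[-0.255, -0.967, 0.011], [-0.967, 0.256, 0.017], [-0.019, -0.006, -1.0]]
ft_force: [-0.3, 0.7, -0.0]
finger_gap: 0.0433
```

carry_out:
  increments:
    - [[0,0,-0.03],0,40]
    - [[0,0,-0.05],0,40]
    - [[0,0,-0.05],0,40]
    - [[0,0,-0.05],0,40]
    - [[0,0,-0.05],0,40]
    - [[0,0,0],0,40]

```text
t: 5.38
tool_pos: [0.5871, -0.0409, 0.3244]
tcp_rot: [[-0.256, -0.967, 0.006], [-0.967, 0.256, 0.015], [-0.016, -0.001, -1.0]]
ft_force: [0.3, 0.3, -1.4]
finger_gap: 0.0438
```

```bash
python3 -c "
from h import *
p,d,ci=grab('side'); save('s2',cv2.resize(p[100:340,180:420],None,fx=2.5,fy=2.5))
plan(.577,-.2541,.30,95)"
```

```text
turn 1.224 7 x 0.1749
t 5.42 pos [ 0.5859 -0.0407  0.3217] yaw 165.2 gap 0.0439 F [-0.5 -0.2 -0.9] j [ 0.25  0.17 -0.03 -0.02 -1.37 -0.51]
4 x [ 0.007  -0.053   0.0052]
```

View pics/s2.png

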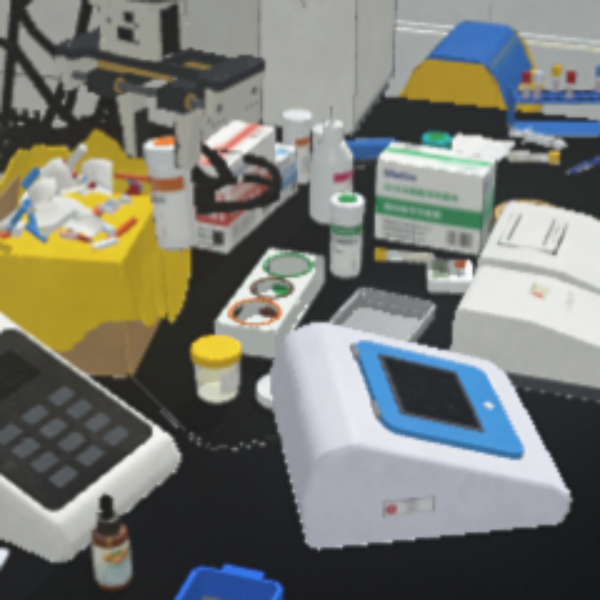

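carry_out:
  increments:
    - [[0,0,0],0.175,40]
    - [[0,0,0],0.175,40]
    - [[0,0,0],0.175,40]
    - [[0,0,0],0.175,40]
    - [[0,0,0],0.175,40]
    - [[0,0,0],0.175,40]
    - [[0,0,0],0.175,40]
    - [[0.007,-0.053,0],0,40]
    - [[0.007,-0.053,0],0,40]
    - [[0.007,-0.053,0],0,40]
    - [[0.007,-0.053,0],0,40]
    - [[0,0,0],0,40]

```text
t: 6.92
tool_pos: [0.5585, -0.257, 0.2942]
tcp_rot: [[-0.998, -0.045, -0.035], [-0.046, 0.999, 0.018], [0.034, 0.02, -0.999]]
ft_force: [0.7, 1.3, -0.1]
finger_gap: 0.0435
```

```bash
python3 -c "
from h import *
plan(.577,-.2541,.13)"
```

```text
t 6.92 pos [ 0.5585 -0.257   0.2942] yaw 92.6 gap 0.0435 F [ 0.7  1.3 -0.1] j [-0.12  0.25  0.02 -0.01 -1.37 -1.4 ]
4 x [-0.006  -0.0003  0.0409]
```

carry_out:
  increments:
    - [[-0.008,0,0.02],0,40]
    - [[-0.008,0,0.03],0,40]
    - [[-0.006,0,0.03],0,40]
    - [[-0.004,0,0.03],0,40]
    - [[0,0,0.02],0,40]
    - [[0,0,0],0,40]

```text
t: 7.68
tool_pos: [0.5758, -0.2495, 0.1505]
tcp_rot: [[-0.998, -0.044, -0.047], [-0.045, 0.999, 0.023], [0.046, 0.025, -0.999]]
ft_force: [-0.9, 0.1, 0.2]
finger_gap: 0.0438
```

```bash
python3 -c "
from h import *
plan(.577,-.2541,.10);print(manip.state()['tcp_rot'].round(3),manip.state()['joint_velocities'].round(3))"
```

```text
t 7.67 pos [ 0.5758 -0.2495  0.1505] yaw 92.5 gap 0.0438 F [-0.9  0.1  0.2] j [-0.11  0.37 -0.15 -0.02 -1.1  -1.41]
1 x [-0.0033 -0.0059  0.0502]
[[-0.998 -0.044 -0.047]
 [-0.045  0.999  0.023]
 [ 0.046  0.025 -0.999]] [ 0.009 -0.006  0.015  0.012 -0.005  0.   ]
```

carry_out:
  increments:
    - [[-0.004,-0.004,0.02],0,40]
    - [[-0.002,-0.001,0.015],0,40]
    - [[0,0,0.008],0,40]
    - [[0,0,0.003],0,40]
    - [[0,0,0.001],0,40]

```text
t: 8.3
tool_pos: [0.5897, -0.2591, 0.1189]
tcp_rot: [[-0.998, -0.052, -0.026], [-0.053, 0.999, 0.007], [0.026, 0.008, -1.0]]
ft_force: [-1.2, -0.2, -0.5]
finger_gap: 0.0442
```

```bash
python3 -c "
from h import *
plan(.578,-.2551,.093);print(manip.state()['tcp_rot'].round(3)[:,2],manip.state()['joint_velocities'].round(3))
p,d,ci=grab('side'); save('s3',cv2.resize(p[130:290,230:390],None,fx=3.5,fy=3.5))"
```

```text
t 8.3 pos [ 0.5897 -0.2591  0.1189] yaw 93.0 gap 0.0442 F [-1.2 -0.2 -0.5] j [-0.11  0.41 -0.17 -0.   -1.02 -1.4 ]
1 x [0.0108 0.0044 0.0262]
[-0.026  0.007 -1.   ] [ 0.002 -0.006  0.003  0.011  0.011 -0.001]
```

View pics/s3.png

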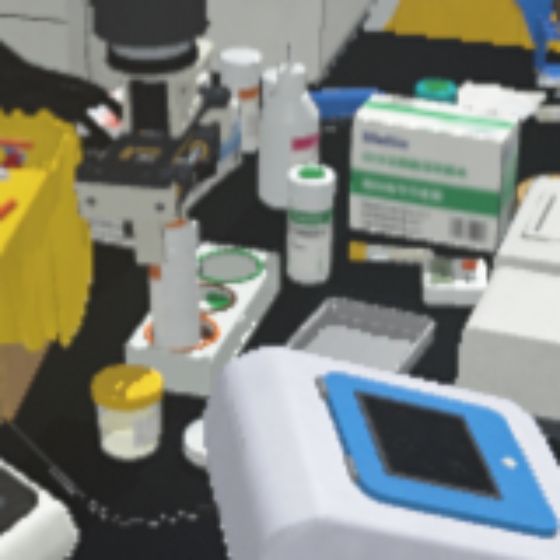

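The can's base is entering the orange ring at crop (178,345).

carry_out:
  increments:
    - [[0.006,0.003,0.004],0,40]
    - [[0.004,0.001,0.006],0,40]
    - [[0,0,0.006],0,40]
    - [[0,0,0.003],0,40]

```text
t: 8.85
tool_pos: [0.5892, -0.2618, 0.1167]
tcp_rot: [[-0.998, -0.059, -0.002], [-0.059, 0.998, -0.008], [0.003, -0.008, -1.0]]
ft_force: [-2.2, 3.6, 12.5]
finger_gap: 0.0442
```

```bash
python3 -c "
from h import *
plan(.578,-.2551,.093);print(manip.state()['tcp_rot'].round(3)[:,2],manip.state()['joint_velocities'].round(3))"
```

```text
t 8.85 pos [ 0.5892 -0.2618  0.1167] yaw 93.4 gap 0.0442 F [-2.2  3.6 12.5] j [-0.11  0.39 -0.2   0.01 -0.97 -1.41]
1 x [0.0107 0.0075 0.0237]
[-0.002 -0.008 -1.   ] [ 0.002 -0.007 -0.005  0.013  0.038 -0.002]
```

carry_out:
  increments:
    - [[0.003,0.002,-0.006],0,40]
    - [[0.004,0.003,-0.004],0,40]
    - [[0.004,0.003,0],0,40]

```text
t: 9.22
tool_pos: [0.5769, -0.2534, 0.1271]
tcp_rot: [[-0.998, -0.059, -0.002], [-0.059, 0.998, -0.008], [0.003, -0.008, -1.0]]
ft_force: [-0.4, -0.3, -0.6]
finger_gap: 0.0444
```

```bash
python3 -c "
from h import *
plan(.577,-.2541,.093);print(manip.state()['tcp_rot'].round(3)[:,2],manip.state()['joint_velocities'].round(3))"
```

```text
t 9.22 pos [ 0.5769 -0.2534  0.1271] yaw 93.4 gap 0.0444 F [-0.4 -0.3 -0.6] j [-0.1   0.36 -0.23  0.01 -0.98 -1.42]
1 x [-0.0001 -0.0004  0.0341]
[-0.002 -0.008 -1.   ] [ 0.033 -0.057 -0.104 -0.004  0.038 -0.033]
```

carry_out:
  increments:
    - [[0,0,0.008],0,40]
    - [[0,0,0.01],0,40]
    - [[0,0,0.01],0,40]
    - [[0,0,0.006],0,40]
    - [[0,0,0.004],0,40]

```text
t: 9.85
tool_pos: [0.5985, -0.2623, 0.1112]
tcp_rot: [[-0.997, -0.07, 0.043], [-0.071, 0.997, -0.028], [-0.041, -0.031, -0.999]]
ft_force: [0.1, 2.9, 13.9]
finger_gap: 0.0465
```

```bash
python3 -c "
from h import *
plan(.577,-.2541,.083);print(manip.state()['tcp_rot'].round(3)[:,2],manip.state()['joint_velocities'].round(3))"
```

```text
t 9.85 pos [ 0.5985 -0.2623  0.1112] yaw 94.0 gap 0.0465 F [ 0.1  2.9 13.9] j [-0.1   0.38 -0.24  0.03 -0.9  -1.42]
1 x [0.022  0.0105 0.027 ]
[ 0.043 -0.028 -0.999] [-0.001  0.012  0.001  0.021  0.076 -0.002]
```

```bash
python3 -c "
from h import *
p,d,ci=grab('side'); a=cv2.resize(p[150:260,240:330],None,fx=4.4,fy=4.4,interpolation=3)
p,d,ci=grab('wrist'); b=cv2.resize(p,None,fx=.62,fy=.62); o=np.zeros((484,800,3),np.uint8); o[:,:396]=a; o[:298,400:797]=b[:298]; save('s4',o)
"
```

```text
(no output)
```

View pics/s4.png

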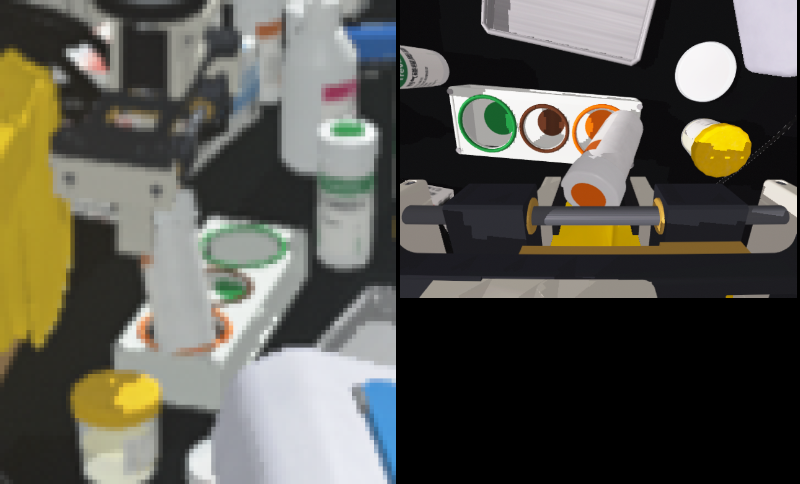

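The can has pivoted in the jaws, with its base leaning toward the robot and catching on the rim. I'll lift it and measure the lean.

carry_out:
  increments:
    - [[0,0,-0.01],0,40]
    - [[0,0,-0.02],0,40]
    - [[0,0,-0.025],0,40]
    - [[0,0,-0.015],0,40]
    - [[0,0,-0.008],0,40]

```text
t: 10.58
tool_pos: [0.593, -0.2597, 0.1868]
tcp_rot: [[-0.997, -0.07, 0.036], [-0.071, 0.997, -0.027], [-0.034, -0.03, -0.999]]
ft_force: [-0.6, -0.5, -0.7]
finger_gap: 0.0463
```

```bash
cat >> h.py <<'E'
def held(n='wrist'):
    """dot position by depth and main axis of the held can"""
    s=manip.state(); t=np.array(s['tool_pos']); R=np.array(s['tcp_rot'])
    p,d,ci=grab(n); C=cloud(d,ci); L=(C-t)@R
    m=(d>0)&(abs(L[...,1])<.026)&(abs(L[...,0])<.07)&(L[...,2]>-.045)&(L[...,2]<.13)
    n_,l,st,_=cv2.connectedComponentsWithStats(m.astype(np.uint8)); m=l==1+np.argmax(st[1:,4])
    return p,d,ci,C,L,m
E
python3 - <<'E'
from h import *
np.set_printoptions(precision=4,suppress=True)
plan(.577,-.2541,.2);print(manip.state()['tcp_rot'].round(3)[:,2])
p,d,ci,C,L,m=held()
od=(mask(p,(3,120,80),(20,255,255))>0)&m
print('n',m.sum(),'orange',od.sum())
n_,l,st,ce=cv2.connectedComponentsWithStats(od.astype(np.uint8))
for i in range(1,n_):
    if st[i,4]>20: print(st[i],ce[i],L[l==i].mean(0))
for a in np.arange(-.04,.13,.015):
    q=L[m&(L[...,2]>=a)&(L[...,2]<a+.015)]
    if len(q)>10: print('%.3f'%a,len(q),q[:,0].min(),q[:,0].max(),q[:,1].mean())
E
```

```text
t 10.57 pos [ 0.593  -0.2597  0.1868] yaw 94.0 gap 0.0463 F [-0.6 -0.5 -0.7] j [-0.1   0.31 -0.16  0.03 -1.06 -1.42]
1 x [ 0.0152  0.0063 -0.0139]
[ 0.036 -0.027 -0.999]
n 11304 orange 2172
[297 229  23  17 110] [309.3364 235.8727] [ 0.032  -0.0024  0.0081]
[ 277  287   57   46 2062] [304.5451 310.7983] [ 0.0091 -0.0041 -0.0274]
-0.040 5064 -0.0027486717214188893 0.03126770347623895 0.0019672846553287293
-0.025 3176 -0.009318133185330237 0.03343586800496734 -0.0032019203838988043
-0.010 1188 -0.009359344891795929 0.034649077717681574 0.012299736631678495
0.005 769 0.023769723547410995 0.0368267269925595 0.012665288851567051
0.020 486 0.027898730177694557 0.039633534296303924 0.01441954595941933
0.035 299 0.03246744196799567 0.04236870468640824 0.016582686876606554
0.050 156 0.03375705402386849 0.04412133639645374 0.018530698916308264
0.065 30 0.038634411381009766 0.04447444633260128 0.01909855343484951
```

```bash
python3 -c "
from h import *
plan(.535,.055,.2,step=.03)"
```

```text
t 10.62 pos [ 0.5935 -0.2598  0.1878] yaw 94.0 gap 0.0459 F [0.6 0.7 0.2] j [-0.1   0.31 -0.16  0.03 -1.06 -1.42]
11 x [ 0.0032  0.0289 -0.0021]
```

carry_out:
  increments:
    - [[0.001,0.01,-0.004],0,40]
    - [[0.002,0.02,-0.004],0,40]
    - [[0.003,0.029,-0.004],0,40]
    - [[0.003,0.029,-0.004],0,40]
    - [[0.003,0.029,-0.003],0,40]
    - [[0.003,0.029,-0.003],0,40]
    - [[0.003,0.029,0],0,40]
    - [[0.003,0.029,0],0,40]
    - [[0.003,0.029,0],0,40]
    - [[0.003,0.029,0],0,40]
    - [[0.003,0.025,0],0,40]
    - [[0.003,0.015,0],0,40]
    - [[0.002,0.008,0],0,40]
    - [[0.001,0.004,0],0,40]

```text
t: 12.38
tool_pos: [0.5233, 0.0724, 0.1952]
tcp_rot: [[-0.997, -0.075, 0.029], [-0.076, 0.997, -0.026], [-0.027, -0.028, -0.999]]
ft_force: [0.4, -1.1, -1.5]
finger_gap: 0.0463
```

```bash
python3 -c "
from h import *
plan(.535,.055,.11,step=.03);print(manip.state()['tcp_rot'].round(3)[:,2],manip.state()['joint_velocities'].round(3))
p,d,ci=grab('side'); save('s5',cv2.resize(p[120:320,170:370],None,fx=3,fy=3))"
```

```text
t 12.38 pos [0.5233 0.0724 0.1952] yaw 94.3 gap 0.0463 F [ 0.4 -1.1 -1.5] j [ 0.54  0.13 -0.39  0.04 -1.04 -2.05]
3 x [-0.0027 -0.0053  0.0286]
[ 0.029 -0.026 -0.999] [ 0.073 -0.01  -0.018  0.001  0.001 -0.072]
```

carry_out:
  increments:
    - [[0,0,0.01],0,40]
    - [[0,0,0.02],0,40]
    - [[0,0,0.02],0,40]
    - [[0,0,0.02],0,40]
    - [[0,0,0.013],0,40]
    - [[0,0,0.007],0,40]
    - [[0,0,0.004],0,40]

```text
t: 13.3
tool_pos: [0.5265, 0.0665, 0.0959]
tcp_rot: [[-0.997, -0.069, 0.028], [-0.07, 0.997, -0.026], [-0.026, -0.028, -0.999]]
ft_force: [0.3, 0.1, -0.7]
finger_gap: 0.0457
```

```bash
python3 -c "
from h import *
plan(.535,.055,.08,step=.03);print(manip.state()['tcp_rot'].round(3)[:,2],manip.state()['joint_velocities'].round(3))"
```

```text
t 13.3 pos [0.5265 0.0665 0.0959] yaw 94.0 gap 0.0457 F [ 0.3  0.1 -0.7] j [ 0.52  0.24 -0.52  0.05 -0.81 -2.06]
1 x [-0.0073 -0.0116  0.0164]
[ 0.028 -0.026 -0.999] [-0.006  0.042 -0.034  0.004  0.082 -0.003]
```

carry_out:
  increments:
    - [[0,0,0.004],0,40]
    - [[0,0,0.004],0,40]
    - [[0,0,0.003],0,40]
    - [[0,0,0.003],0,40]

```text
t: 13.8
tool_pos: [0.5278, 0.0665, 0.0822]
tcp_rot: [[-0.997, -0.07, 0.031], [-0.071, 0.997, -0.025], [-0.029, -0.027, -0.999]]
ft_force: [0.1, -0.4, -0.1]
finger_gap: 0.0458
```

```bash
python3 -c "
from h import *
plan(.535,.055,.08,step=.03);print(manip.state()['tcp_rot'].round(3)[:,2],manip.state()['joint_velocities'].round(3))
p,d,ci=grab('side'); save('s5',cv2.resize(p[140:300,200:360],None,fx=3.5,fy=3.5))"
```

```text
t 13.8 pos [0.5278 0.0665 0.0822] yaw 94.0 gap 0.0458 F [ 0.1 -0.4 -0.1] j [ 0.52  0.25 -0.53  0.05 -0.77 -2.06]
1 x [-0.0063 -0.0119  0.0028]
[ 0.031 -0.025 -0.999] [-0.     0.033 -0.026  0.003  0.063 -0.001]
```

View pics/s5.png

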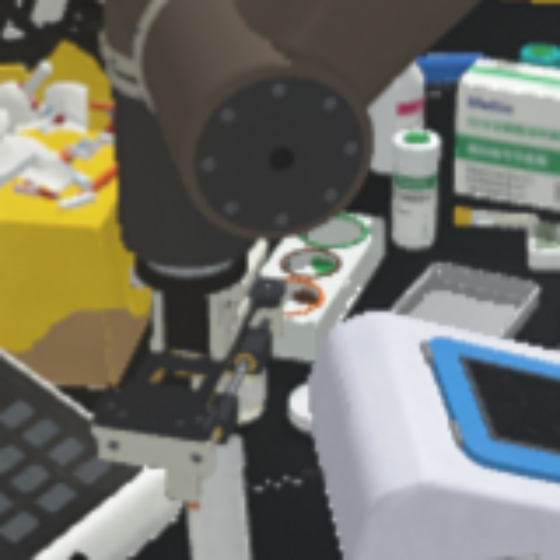

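The can hangs about 4 mm above the bench. I'll lower it and release.

carry_out:
  increments:
    - [[0,0,0.003],0,40]
    - [[0,0,0.002],0,40]
    - [[0,0,0],0,56]
    - [[0,0,0],0,64]
    - [[0,0,0],0,100]
    - [[0,0,0],0,100]
    - [[0,0,0],0,100]

```text
t: 14.72
tool_pos: [0.5302, 0.0669, 0.0785]
tcp_rot: [[-0.997, -0.071, 0.035], [-0.072, 0.997, -0.024], [-0.033, -0.027, -0.999]]
ft_force: [-0.6, -0.9, 0.0]
finger_gap: 0.0803
```

Run:
```python
from h import *
np.set_printoptions(precision=4,suppress=True)
p,d,ci,C,L,m=held()
od=(mask(p,(3,120,80),(20,255,255))>0)&m
n_,l,st,ce=cv2.connectedComponentsWithStats(od.astype(np.uint8))
for i in range(1,n_):
    if st[i,4]>20: print(st[i],L[l==i].mean(0),C[l==i].mean(0),C[l==i].std(0))
plan(.535,.055,.08,step=.03);print(manip.state()['tcp_rot'].round(3)[:,2])
```

```text
[321 211  31  32 211] [0.0388 0.0118 0.0096] [0.4911 0.0757 0.0674] [0.0067 0.0037 0.0119]
[ 334  259   46   56 2051] [ 0.0218  0.0181 -0.0296] [0.5062 0.0842 0.1069] [0.0068 0.0047 0.0007]
t 14.78 pos [0.5303 0.067  0.0785] yaw 94.1 gap 0.0842 F [-1.5  0.4 -0.5] j [ 0.52  0.26 -0.54  0.06 -0.76 -2.06]
1 x [-0.0039 -0.0123 -0.001 ]
[ 0.035 -0.024 -0.999]
```

```bash
python3 -c "
from h import *
plan(.5062,.0842,.074,step=.1)"
```

```text
t 14.78 pos [0.5303 0.067  0.0785] yaw 94.1 gap 0.0842 F [-1.5  0.4 -0.5] j [ 0.52  0.26 -0.54  0.06 -0.76 -2.06]
1 x [0.0229 0.019  0.0033]
```

carry_out:
  increments:
    - [[0.0,0.003,0],0,100]
    - [[0.001,0.005,0],0,100]
    - [[0.003,0.005,0],0,100]
    - [[0.005,0.004,0.001],0,100]
    - [[0.005,0.002,0.001],0,100]
    - [[0.005,0,0.001],0,100]
    - [[0.003,0,0],0,100]
    - [[0.001,0,0],0,100]

```text
t: 15.78
tool_pos: [0.5039, 0.0855, 0.0739]
tcp_rot: [[-0.997, -0.072, 0.035], [-0.073, 0.997, -0.024], [-0.033, -0.027, -0.999]]
ft_force: [-0.7, -0.2, -0.2]
finger_gap: 0.088
```

```bash
cat >> h.py <<'E'
def dot(lo,hi):
    p,d,ci,C,L,m=held(); b=biggest(mask(p,lo,hi)*m.astype(np.uint8)); k=(b>0)&(L[...,2]<-.005)
    print('dot n',k.sum(),'local',L[k].mean(0).round(4),'world',C[k].mean(0).round(4),C[k].std(0).round(4))
OR=((3,120,80),(20,255,255)); GR=((45,90,40),(80,255,255))
E
python3 -c "
from h import *
dot(*OR)
plan(.5062,.0842,.074,step=.1)"
```

```text
dot n 1378 local [ 0.0079  0.0026 -0.033 ] world [0.4947 0.0883 0.1065] [0.0036 0.0064 0.0006]
t 15.82 pos [0.5038 0.0855 0.0738] yaw 94.1 gap 0.0876 F [-0.2 -0.8 -0.1] j [ 0.58  0.23 -0.59  0.06 -0.73 -2.13]
1 x [-0.0023 -0.0014 -0.    ]
```

```bash
python3 -c "
from h import *
p,d,ci,C,L,m=held(); b=biggest(mask(p,*OR)*m.astype(np.uint8)); k=(b>0)&(L[...,2]<-.005)
q=C[k]; print(q.min(0),q.max(0)); w=q[:,0]; print([ (round(a,3),round(np.ptp(q[(w>a)&(w<a+.002),1]),4)) for a in np.arange(w.min(),w.max(),.002)])"
```

```text
[0.48994136 0.07767905 0.10492765] [0.50156925 0.10205208 0.10841132]
[(np.float64(0.49), np.float64(0.0128)), (np.float64(0.492), np.float64(0.0173)), (np.float64(0.494), np.float64(0.0204)), (np.float64(0.496), np.float64(0.0226)), (np.float64(0.498), np.float64(0.024)), (np.float64(0.5), np.float64(0.0144))]
```

carry_out:
  increments:
    - [[0.001,0.003,0],0,100]
    - [[0,0,0],0,70]
    - [[0,0,0],0,60]
    - [[0,0,0],0,40]
    - [[0,0,0],0,40]
    - [[0,0,0],0,40]
    - [[0,0,0],0,40]
  grip_force: 30

```text
t: 16.75
tool_pos: [0.5032, 0.0886, 0.0737]
tcp_rot: [[-0.997, -0.071, 0.035], [-0.072, 0.997, -0.024], [-0.033, -0.027, -0.999]]
ft_force: [-0.1, 0.5, -0.3]
finger_gap: 0.0432
```

carry_out:
  increments:
    - [[0,0,-0.01],0,40]
    - [[0,0,-0.02],0,40]
    - [[0,0,-0.03],0,40]
    - [[0,0,-0.03],0,40]
    - [[0,0,-0.02],0,40]
    - [[0,0,-0.01],0,40]
    - [[0,0,-0.004],0,40]

```text
t: 17.62
tool_pos: [0.4979, 0.0913, 0.204]
tcp_rot: [[-0.997, -0.071, 0.034], [-0.072, 0.997, -0.024], [-0.032, -0.027, -0.999]]
ft_force: [-0.6, -0.3, -1.4]
finger_gap: 0.0433
```

Run:
```python
from h import *
np.set_printoptions(precision=4,suppress=True)
plan(.577,-.2541,.2,step=.03);print(manip.state()['tcp_rot'].round(3)[:,2])
p,d,ci,C,L,m=held()
b=biggest(mask(p,*OR)*m.astype(np.uint8)); k=(b>0)&(L[...,2]<-.005); q=L[k]; print('dot min',q.min(0),'max',q.max(0),'C std',C[k].std(0))
for a in np.arange(-.04,.13,.015):
    q=L[m&(L[...,2]>=a)&(L[...,2]<a+.015)]
    if len(q)>10: print('%.3f'%a,len(q),q[:,0].max(),q[:,1].min(),q[:,1].max(),q[q[:,0]>q[:,0].max()-.004,1].mean())
```

```text
t 17.62 pos [0.4979 0.0913 0.204 ] yaw 94.1 gap 0.0433 F [-0.6 -0.3 -1.4] j [ 0.6   0.08 -0.43  0.05 -1.05 -2.12]
12 x [-0.0045 -0.0292  0.0013]
[ 0.034 -0.024 -0.999]
dot min [ 0.0014 -0.0127 -0.035 ] max [ 0.0129  0.0122 -0.0311] C std [0.003  0.0061 0.0006]
-0.040 4701 0.0225404494774253 -0.025963355489391476 0.02596143272316862 0.00039072242899779457
-0.025 1386 0.0228708515078142 -0.02598674199633958 0.02599824793794941 0.0003151845673939733
-0.010 937 0.021644513244895084 -0.025992910478603543 0.025960175844962654 0.0017947166316885027
0.005 685 0.021639711981662414 -0.017245058948048796 0.02248537258496567 0.0024632053164479503
0.020 538 0.022007641182173743 -0.01640595589285819 0.023218447937462243 0.002855119138409066
0.035 437 0.022362174149420922 -0.015427451467558568 0.023702779588580226 0.003824003083649504
0.050 335 0.02272736822934328 -0.014601820710522274 0.02426535542845495 0.004916948861579895
0.065 103 0.022635637600144212 -0.012769129249370837 0.024386130630617883 0.005100013457964258
```

carry_out:
  increments:
    - [[-0.002,-0.01,-0.003],0,40]
    - [[-0.003,-0.02,-0.003],0,40]
    - [[-0.0045,-0.03,-0.002],0,40]
    - [[-0.0045,-0.03,0],0,40]
    - [[-0.0045,-0.03,0],0,40]
    - [[-0.0045,-0.03,0],0,40]
    - [[-0.0045,-0.03,0],0,40]
    - [[-0.0045,-0.03,0],0,40]
    - [[-0.0045,-0.03,0],0,40]
    - [[-0.0045,-0.03,0],0,40]
    - [[-0.0045,-0.03,0],0,40]
    - [[-0.003,-0.02,0],0,40]
    - [[-0.002,-0.01,0],0,40]
    - [[-0.001,-0.004,0],0,40]

```text
t: 19.42
tool_pos: [0.5694, -0.2563, 0.2121]
tcp_rot: [[-0.997, -0.071, 0.013], [-0.071, 0.997, -0.027], [-0.011, -0.028, -1.0]]
ft_force: [-0.6, 0.5, -0.1]
finger_gap: 0.0426
```

```bash
python3 -c "
from h import *
plan(.577,-.2541,.15,step=.1);print(manip.state()['tcp_rot'].round(3)[:,2],manip.state()['joint_velocities'].round(3))"
```

```text
t 19.43 pos [ 0.5694 -0.2563  0.2121] yaw 94.1 gap 0.0426 F [-0.6  0.5 -0.1] j [-0.09  0.27 -0.16  0.03 -1.13 -1.42]
1 x [-0.0071  0.0034  0.0621]
[ 0.013 -0.027 -1.   ] [-0.057  0.042  0.049 -0.003 -0.015  0.057]
```

carry_out:
  increments:
    - [[-0.003,0.001,0.008],0,40]
    - [[-0.003,0.0015,0.015],0,40]
    - [[-0.001,0.001,0.02],0,40]
    - [[0,0,0.015],0,40]
    - [[0,0,0.008],0,40]
    - [[0,0,0.004],0,40]

```text
t: 20.18
tool_pos: [0.5772, -0.2511, 0.1367]
tcp_rot: [[-0.997, -0.074, 0.011], [-0.074, 0.997, -0.026], [-0.009, -0.027, -1.0]]
ft_force: [0.2, 0.6, -1.0]
finger_gap: 0.0432
```

```bash
python3 -c "
from h import *
plan(.577,-.2541,.0805,step=.1);print(manip.state()['tcp_rot'].round(3)[:,2],manip.state()['joint_velocities'].round(3))"
```

```text
t 20.18 pos [ 0.5772 -0.2511  0.1367] yaw 94.2 gap 0.0432 F [ 0.2  0.6 -1. ] j [-0.08  0.34 -0.24  0.03 -0.97 -1.43]
1 x [ 0.0009 -0.0014  0.0563]
[ 0.011 -0.026 -1.   ] [ 0.001  0.031 -0.039  0.003  0.075 -0.   ]
```

carry_out:
  increments:
    - [[0,-0.002,0.007],0,40]
    - [[0,-0.0015,0.01],0,40]
    - [[0,0,0.012],0,40]
    - [[0,0,0.008],0,40]
    - [[0,0,0.004],0,40]

```text
t: 20.8
tool_pos: [0.5785, -0.2564, 0.0939]
tcp_rot: [[-0.997, -0.073, 0.013], [-0.074, 0.997, -0.027], [-0.011, -0.028, -1.0]]
ft_force: [0.2, -1.1, -0.6]
finger_gap: 0.0433
```

```bash
python3 -c "
from h import *
plan(.577,-.2541,.0805,step=.1);print(manip.state()['tcp_rot'].round(3)[:,2],manip.state()['joint_velocities'].round(3))"
```

```text
t 20.8 pos [ 0.5785 -0.2564  0.0939] yaw 94.2 gap 0.0433 F [ 0.2 -1.1 -0.6] j [-0.09  0.39 -0.28  0.03 -0.88 -1.42]
1 x [0.0014 0.0027 0.0133]
[ 0.013 -0.027 -1.   ] [-0.002  0.037 -0.032  0.004  0.073 -0.002]
```

No contact force, so the can is inside the well. I'll finish lowering it, release, and rise.

carry_out:
  increments:
    - [[0.001,0.001,0.005],0,40]
    - [[0,0,0.004],0,40]
    - [[0,0,0.002],0,40]
    - [[0,0,0.001],0,40]
    - [[0,0,0],0,54]
    - [[0,0,0],0,58]
    - [[0,0,0],0,80]
    - [[0,0,0],0,90]

```text
t: 21.8
tool_pos: [0.5783, -0.2559, 0.0821]
tcp_rot: [[-0.997, -0.074, 0.015], [-0.074, 0.997, -0.027], [-0.013, -0.028, -1.0]]
ft_force: [0.7, -0.2, -0.2]
finger_gap: 0.0653
```

carry_out:
  increments:
    - [[0,0,-0.01],0,100]
    - [[0,0,-0.02],0,100]
    - [[0,0,-0.03],0,100]
    - [[0,0,-0.03],0,100]
    - [[0,0,-0.03],0,100]
    - [[0,0,-0.02],0,100]
    - [[0,0,-0.01],0,100]
    - [[0,0,-0.004],0,100]

```text
t: 22.8
tool_pos: [0.5757, -0.2516, 0.2453]
tcp_rot: [[-0.997, -0.074, 0.017], [-0.074, 0.997, -0.028], [-0.015, -0.029, -0.999]]
ft_force: [0.0, 0.4, -0.0]
finger_gap: 0.0875
```

```bash
python3 -c "
from h import *
plan(.5202,-.4619,.2,120,step=.03);print(manip.state()['tcp_rot'].round(3)[:,2])
p,d,ci=grab('side'); C=cloud(d,ci); b=biggest(mask(p,*OR,(220,180,300,260)))>0; save('s6',cv2.resize(p[140:280,220:360],None,fx=3.5,fy=3.5)); print(C[b].mean(0), b.sum())"
```

```text
turn -0.45 3 x -0.1499
t 22.8 pos [ 0.5757 -0.2516  0.2453] yaw 94.2 gap 0.0875 F [ 0.   0.4 -0. ] j [-0.09  0.26 -0.1   0.03 -1.19 -1.42]
8 x [ 0.0192 -0.0191  0.0059]
[ 0.017 -0.028 -0.999]
[ 0.7037318  -0.47077632  0.04878947] 33
```

View pics/s6.png

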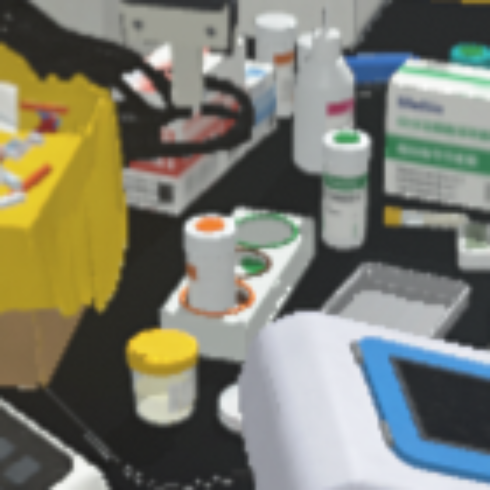

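Orange stands upright in its ring. Next is the green can, with the yaw kept as it is.

```bash
python3 -c "
from h import *
plan(.5202,-.4619,.19,step=.03)"
```

```text
t 22.85 pos [ 0.5758 -0.2517  0.2456] yaw 94.2 gap 0.0877 F [ 0.1 -0.5  0.6] j [-0.09  0.26 -0.1   0.03 -1.19 -1.42]
8 x [ 0.009  -0.0255  0.0076]
```

carry_out:
  increments:
    - [[0.004,-0.012,0],0,100]
    - [[0.007,-0.02,0],0,100]
    - [[0.01,-0.028,0.004],0,100]
    - [[0.01,-0.028,0.008],0,100]
    - [[0.01,-0.028,0.01],0,100]
    - [[0.01,-0.028,0.01],0,100]
    - [[0.009,-0.025,0.01],0,100]
    - [[0.006,-0.018,0.008],0,100]
    - [[0.004,-0.01,0.005],0,100]
    - [[0.001,-0.004,0.002],0,100]

```text
t: 24.1
tool_pos: [0.5116, -0.474, 0.1843]
tcp_rot: [[-0.997, -0.07, 0.007], [-0.071, 0.997, -0.025], [-0.005, -0.025, -1.0]]
ft_force: [-0.4, 0.2, -0.6]
finger_gap: 0.0876
```

```bash
python3 -c "
from h import *
p,d,ci=grab('wrist'); C=cloud(d,ci); b=biggest(mask(p,*GR))>0; print(b.sum(),C[b].mean(0),C[b].std(0), np.argwhere(b).mean(0))
plan(.5202,-.4619,.13,step=.1)"
```

```text
4908 [ 0.43238275 -0.60312849  0.12099975] [0.03903279 0.01119761 0.01717644] [118.36043195 118.81214344]
t 24.15 pos [ 0.5117 -0.4741  0.1842] yaw 94.1 gap 0.0874 F [-0.3 -0.8 -0.2] j [-0.46  0.41 -0.02  0.02 -1.13 -1.05]
1 x [-0.0091  0.0129  0.054 ]
```

```bash
cat >> h.py <<'E'
def gdot(x=.5202,y=-.4619,col=GR,z=.09):
    p,d,ci=grab('wrist'); C=cloud(d,ci); k=(mask(p,*col)>0)&(np.hypot(C[...,0]-x,C[...,1]-y)<.04)&(C[...,2]>z)&(d>0)
    if k.sum(): print('dot n',k.sum(),C[k].min(0).round(4),C[k].max(0).round(4),C[k].std(0).round(4))
    else: print('none')
E
python3 -c "
from h import *
gdot()"
```

```text
dot n 916 [ 0.4982 -0.4783  0.1045] [ 0.5295 -0.4284  0.1887] [0.0067 0.008  0.011 ]
```

carry_out:
  increments:
    - [[-0.003,0.004,0.008],0,100]
    - [[-0.004,0.005,0.015],0,100]
    - [[-0.002,0.003,0.015],0,100]
    - [[0,0.001,0.01],0,100]
    - [[0,0,0.006],0,100]
    - [[0,0,0.002],0,100]

```text
t: 24.95
tool_pos: [0.5226, -0.4578, 0.1249]
tcp_rot: [[-0.997, -0.075, 0.008], [-0.075, 0.997, -0.025], [-0.006, -0.025, -1.0]]
ft_force: [1.2, -0.1, 0.3]
finger_gap: 0.0876
```

```bash
python3 -c "
from h import *
gdot()
plan(.5202,-.4619,.074,step=.1)"
```

```text
dot n 1540 [ 0.5041 -0.4785  0.1046] [ 0.5298 -0.4533  0.1086] [0.0065 0.0064 0.0006]
t 25.0 pos [ 0.5225 -0.4578  0.1248] yaw 94.3 gap 0.088 F [-0.7 -0.1  0.3] j [-0.43  0.45 -0.1   0.02 -1.01 -1.08]
1 x [ 0.0029 -0.0026  0.0509]
```

carry_out:
  increments:
    - [[0.003,-0.003,0.006],0,100]
    - [[0.003,-0.003,0.012],0,100]
    - [[0,0,0.014],0,100]
    - [[0,0,0.01],0,100]
    - [[0,0,0.005],0,100]
    - [[0,0,0.003],0,100]
    - [[0,0,0.001],0,100]

```text
t: 25.88
tool_pos: [0.5169, -0.4667, 0.0706]
tcp_rot: [[-0.997, -0.074, 0.008], [-0.074, 0.997, -0.025], [-0.006, -0.025, -1.0]]
ft_force: [-0.4, -0.3, 1.3]
finger_gap: 0.0874
```

```bash
python3 -c "
from h import *
gdot()
plan(.517,-.466,.074,step=.1)"
```

```text
dot n 925 [ 0.5037 -0.4781  0.1044] [ 0.5306 -0.4546  0.1081] [0.0068 0.0055 0.0006]
t 25.93 pos [ 0.5169 -0.4667  0.0706] yaw 94.2 gap 0.0877 F [ 0.6 -1.1  0.1] j [-0.44  0.5  -0.15  0.02 -0.9  -1.07]
1 x [-0.0002  0.0006 -0.0034]
```

Well aligned. I'll grip and lift.

carry_out:
  increments:
    - [[0,0,0],0,70]
    - [[0,0,0],0,60]
    - [[0,0,0],0,40]
    - [[0,0,0],0,40]
    - [[0,0,0],0,40]
    - [[0,0,0],0,40]

```text
t: 26.68
tool_pos: [0.5176, -0.4669, 0.0719]
tcp_rot: [[-0.997, -0.074, 0.01], [-0.074, 0.997, -0.026], [-0.008, -0.027, -1.0]]
ft_force: [0.2, -0.1, 0.5]
finger_gap: 0.0431
```

carry_out:
  increments:
    - [[0,0,-0.01],0,40]
    - [[0,0,-0.02],0,40]
    - [[0,0,-0.03],0,40]
    - [[0,0,-0.03],0,40]
    - [[0,0,-0.02],0,40]
    - [[0,0,-0.01],0,40]
    - [[0,0,-0.004],0,40]

```text
t: 27.55
tool_pos: [0.5155, -0.4632, 0.2015]
tcp_rot: [[-0.997, -0.074, 0.008], [-0.074, 0.997, -0.025], [-0.007, -0.026, -1.0]]
ft_force: [-1.0, -0.9, -1.4]
finger_gap: 0.0426
```

```bash
python3 -c "
from h import *
plan(.5768,-.3808,.18,step=.1);print(manip.state()['tcp_rot'].round(3)[:,2])
p,d,ci,C,L,m=held()
for a in np.arange(-.04,.08,.03):
    q=L[m&(L[...,2]>=a)&(L[...,2]<a+.015)]
    if len(q)>10: print('%.3f'%a,len(q),q[:,0].max().round(4),q[q[:,0]>q[:,0].max()-.004,1].mean().round(4))"
```

```text
t 27.55 pos [ 0.5155 -0.4632  0.2015] yaw 94.2 gap 0.0426 F [-1.  -0.9 -1.4] j [-0.44  0.39 -0.01  0.02 -1.15 -1.06]
2 x [-0.0335  0.0391  0.01  ]
[ 0.008 -0.025 -1.   ]
-0.040 4702 0.0228 0.0004
-0.010 889 0.0209 0.0015
0.020 486 0.0204 0.0023
0.050 278 0.0198 0.0032
```

carry_out:
  increments:
    - [[-0.007,0.008,0],0,40]
    - [[-0.012,0.014,0],0,40]
    - [[-0.016,0.018,0.005],0,40]
    - [[-0.014,0.016,0.008],0,40]
    - [[-0.009,0.011,0.008],0,40]
    - [[-0.005,0.006,0.005],0,40]
    - [[-0.002,0.002,0.003],0,40]

```text
t: 28.48
tool_pos: [0.5781, -0.3773, 0.1653]
tcp_rot: [[-0.997, -0.075, 0.003], [-0.075, 0.997, -0.022], [-0.002, -0.023, -1.0]]
ft_force: [-0.2, -0.3, -0.1]
finger_gap: 0.0431
```

```bash
python3 -c "
from h import *
plan(.577,-.3818,.13,step=.1);print(manip.state()['tcp_rot'].round(3)[:,2])"
```

```text
t 28.48 pos [ 0.5781 -0.3773  0.1653] yaw 94.3 gap 0.0431 F [-0.2 -0.3 -0.1] j [-0.28  0.41 -0.06  0.02 -1.09 -1.22]
1 x [ 0.0015 -0.0036  0.0354]
[ 0.003 -0.022 -1.   ]
```

carry_out:
  increments:
    - [[0.001,-0.002,0.006],0,40]
    - [[0.0005,-0.001,0.012],0,40]
    - [[0,0,0.015],0,40]
    - [[0,0,0.015],0,40]
    - [[0,0,0.01],0,40]
    - [[0,0,0.006],0,40]
    - [[0,0,0.003],0,40]

```text
t: 29.35
tool_pos: [0.5755, -0.3838, 0.0929]
tcp_rot: [[-0.997, -0.073, 0.002], [-0.073, 0.997, -0.022], [-0.0, -0.022, -1.0]]
ft_force: [0.1, 0.3, -1.5]
finger_gap: 0.0431
```

```bash
python3 -c "
from h import *
plan(.577,-.3818,.0785,step=.1);print(manip.state()['tcp_rot'].round(3)[:,2])"
```

```text
t 29.35 pos [ 0.5755 -0.3838  0.0929] yaw 94.2 gap 0.0431 F [ 0.1  0.3 -1.5] j [-0.3   0.48 -0.13  0.03 -0.95 -1.22]
1 x [-0.0016  0.0022  0.0144]
[ 0.002 -0.022 -1.   ]
```

carry_out:
  increments:
    - [[-0.001,0.001,0.005],0,40]
    - [[0,0,0.005],0,40]
    - [[0,0,0.002],0,40]
    - [[0,0,0.001],0,40]
    - [[0,0,0],0,54]
    - [[0,0,0],0,58]
    - [[0,0,0],0,80]
    - [[0,0,0],0,90]

```text
t: 30.35
tool_pos: [0.5778, -0.3833, 0.081]
tcp_rot: [[-0.997, -0.073, 0.005], [-0.073, 0.997, -0.024], [-0.003, -0.024, -1.0]]
ft_force: [-0.2, 0.3, -1.0]
finger_gap: 0.0654
```

carry_out:
  increments:
    - [[0,0,-0.01],0,100]
    - [[0,0,-0.02],0,100]
    - [[0,0,-0.03],0,100]
    - [[0,0,-0.04],0,100]
    - [[0,0,-0.04],0,100]
    - [[0,0,-0.03],0,100]
    - [[0,0,-0.02],0,100]
    - [[0,0,-0.01],0,100]
    - [[0,0,-0.004],0,100]

```text
t: 31.48
tool_pos: [0.5762, -0.3785, 0.2972]
tcp_rot: [[-0.997, -0.073, 0.008], [-0.073, 0.997, -0.025], [-0.006, -0.026, -1.0]]
ft_force: [0.6, -0.0, -1.0]
finger_gap: 0.0878
```

```bash
python3 -c "
from h import *
plan(.556,.195,.30,0,step=.05);print(manip.state()['tcp_rot'].round(3)[:,2])
p,d,ci=grab('side'); C=cloud(d,ci)
for col,c in ((OR,(.577,-.254)),(GR,(.577,-.381))):
    k=(mask(p,*col)>0)&(np.hypot(C[...,0]-c[0],C[...,1]-c[1])<.04)&(C[...,2]>.1); print(k.sum(),C[k].mean(0),C[k].std(0))"
```

```text
turn -1.497 9 x -0.1664
t 31.48 pos [ 0.5762 -0.3785  0.2972] yaw 94.2 gap 0.0878 F [ 0.6 -0.  -1. ] j [-0.29  0.34  0.13  0.02 -1.35 -1.22]
12 x [-0.0478  0.0017  0.    ]
[ 0.008 -0.025 -1.   ]
22 [ 0.57693216 -0.25225671  0.11259624] [0.0058832  0.0061006  0.00138177]
15 [ 0.57566879 -0.37732033  0.11340867] [0.00543066 0.0054162  0.00185963]
```

Both cans are on their well floors, with the dots at z≈0.112. Next is the dropper.

carry_out:
  increments:
    - [[-0.0005,0.012,0],0,100]
    - [[-0.001,0.025,0],0,100]
    - [[-0.0015,0.04,0],0,100]
    - [[-0.0015,0.045,0],0,100]
    - [[-0.0015,0.045,0],0,100]
    - [[-0.0015,0.045,0],0,100]
    - [[-0.0015,0.045,0],0,100]
    - [[-0.0015,0.045,0],0,100]
    - [[-0.0015,0.045,0],0,100]
    - [[-0.0015,0.045,0],0,100]
    - [[-0.0015,0.045,0],0,100]
    - [[-0.0015,0.035,0],0,100]
    - [[-0.001,0.025,0],0,100]
    - [[0,0.015,0],0,100]
    - [[0,0.008,0],0,100]
    - [[0,0.003,0],0,100]

```text
t: 33.52
tool_pos: [0.544, 0.167, 0.2687]
tcp_rot: [[-0.997, -0.075, -0.015], [-0.075, 0.997, -0.026], [0.017, -0.025, -1.0]]
ft_force: [0.0, 0.0, 0.7]
finger_gap: 0.088
```

```bash
python3 -c "
from h import *
plan(.556,.195,.2,72,step=.05);print(manip.state()['tcp_rot'].round(3)[:,2])
p,d,ci=grab('wrist'); save('w2',p); np.savez('w2',p=p,d=d,K=ci['mtx'],k1=ci['k1'],pose=ci['pose'])"
```

```text
turn 0.389 3 x 0.1297
t 33.52 pos [0.544  0.167  0.2687] yaw 94.3 gap 0.088 F [0.  0.  0.7] j [ 0.65  0.17 -0.15  0.01 -1.28 -2.15]
2 x [-0.0019  0.016   0.0339]
[-0.015 -0.026 -1.   ]
```

View pics/w2.png

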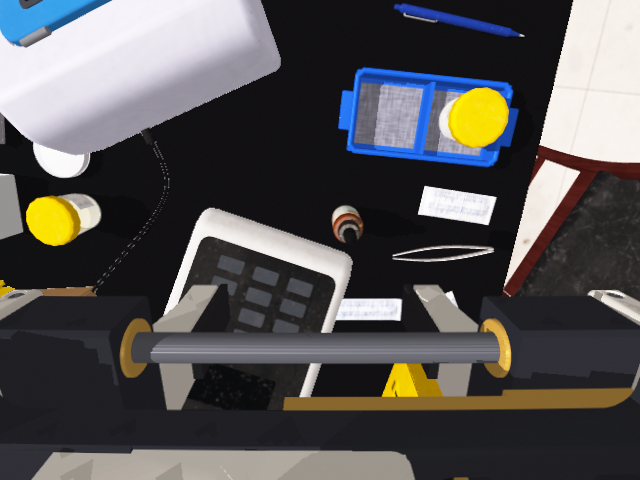

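The view shows the dropper at (347,225), its bulb at (348,237), the forceps at (443,254) and the carrier at (432,116). I'll measure from this.

Run:
```python
from h import *
np.set_printoptions(precision=4,suppress=True)
z=np.load('w2.npz'); p=z['p']; d=z['d']; ci=dict(mtx=z['K'],k1=z['k1'],pose=z['pose']); C=cloud(d,ci)
box=np.zeros(d.shape,bool); box[195:250,325:370]=1
near=box&(np.hypot(C[...,0]-.556,C[...,1]-.195)<.035)
for a,b in ((.09,.11),(.072,.09),(.03,.066)):
    k=near&(C[...,2]>a)&(C[...,2]<b); q=C[k]
    if len(q): print('drop',a,len(q),q.min(0),q.max(0),q.mean(0))
bm=box&(near)&(C[...,2]>.03)&(C[...,2]<.066); q=C[bm][:,:2]; A=np.c_[2*q,np.ones(len(q))]; s=np.linalg.lstsq(A,(q**2).sum(1),rcond=None)[0]; print('fit',s[:2],np.sqrt(s[2]+s[:2]@s[:2]))
cm=biggest(mask(p,(100,120,60),(125,255,255),(335,60,520,170))); v,u=np.nonzero(cm)
k=(cm>0)&(C[...,2]>.027)&(C[...,2]<.04); q=C[k][:,:2].astype(np.float32); print('carrier',cv2.minAreaRect(q))
print('pcup',circ(biggest(mask(p,(22,120,120),(35,255,255),(440,80,515,150))),.065,ci))
t=mask(p,(0,0,90),(180,80,255),(385,240,500,266)); t=biggest(cv2.dilate(t,np.ones((3,3)))); print('tw',rect(t,.006,ci))
print('cup',circ(biggest(mask(p,(22,120,120),(35,255,255),(20,190,85,250))),.061,ci))
inst=(C[...,2]>.03)&(d>0)&(C[...,0]<.62)&(C[...,0]>.54)&(C[...,1]>.10)&(C[...,1]<.24)&~box
for x in np.arange(.55,.62,.01):
    q=C[inst&(abs(C[...,0]-x)<.004)]; print('inst x',round(x,3),q[:,1].max().round(4) if len(q) else None)
```

```text
drop 0.09 150 [0.552  0.1933 0.0901] [0.5646 0.206  0.1035] [0.5573 0.1993 0.0987]
drop 0.072 239 [0.547  0.1887 0.0722] [0.569  0.211  0.0899] [0.5548 0.1985 0.0784]
drop 0.03 428 [0.5418 0.183  0.0302] [0.5739 0.2162 0.0659] [0.5502 0.197  0.0551]
fit [0.5577 0.1995] 0.01465225013258322
carrier ((0.4359033703804016, 0.27543962001800537), (0.192207470536232, 0.08810202032327652), 89.07718658447266)
pcup (array([0.4338, 0.315 ]), array([0.055 , 0.0582]))
tw (array([0.5945, 0.328 ]), array([0.023, 0.131]), 8.3)
cup (array([ 0.5761, -0.1327]), array([0.0561, 0.0635]))
inst x 0.55 0.24
inst x 0.56 0.2192
inst x 0.57 0.2194
inst x 0.58 0.1559
inst x 0.59 0.1939
inst x 0.6 0.2093
inst x 0.61 0.2106
```

carry_out:
  increments:
    - [[0,0,0],0.14,75]
    - [[0,0,0],0.13,75]
    - [[0,0,0],0.01,75]

```text
t: 33.95
tool_pos: [0.5443, 0.1648, 0.2689]
tcp_rot: [[-0.977, 0.213, -0.015], [0.213, 0.977, -0.026], [0.009, -0.029, -1.0]]
ft_force: [-0.4, 0.5, 0.3]
finger_gap: 0.0672
```

```bash
python3 -c "
from h import *
plan(.558,.1995,.15,step=.1);print(manip.state()['tcp_rot'].round(3)[:,2])"
```

```text
t 33.95 pos [0.5443 0.1648 0.2689] yaw 77.7 gap 0.0672 F [-0.4  0.5  0.3] j [ 0.65  0.17 -0.15  0.01 -1.28 -2.44]
2 x [-0.0036  0.0201  0.0588]
[-0.015 -0.026 -1.   ]
```

carry_out:
  increments:
    - [[-0.001,0.007,0.01],0,75]
    - [[-0.002,0.012,0.02],0,75]
    - [[-0.002,0.012,0.03],0,75]
    - [[-0.002,0.008,0.03],0,75]
    - [[0,0.002,0.02],0,75]
    - [[0,0,0.01],0,75]
    - [[0,0,0.004],0,75]

```text
t: 34.83
tool_pos: [0.5589, 0.201, 0.1371]
tcp_rot: [[-0.98, 0.201, -0.015], [0.201, 0.979, -0.026], [0.009, -0.029, -1.0]]
ft_force: [-0.1, 0.7, 0.5]
finger_gap: 0.0657
```

```bash
python3 -c "
from h import *
plan(.558,.1995,.042,step=.1);print(manip.state()['tcp_rot'].round(3)[:,2])"
```

```text
t 34.83 pos [0.5589 0.201  0.1371] yaw 78.4 gap 0.0657 F [-0.1  0.7  0.5] j [ 0.68  0.31 -0.28  0.01 -1.01 -2.46]
1 x [-0.0003  0.0011  0.0951]
[-0.015 -0.026 -1.   ]
```

carry_out:
  increments:
    - [[0,0,0.01],0,75]
    - [[0,0,0.02],0,75]
    - [[0,0.001,0.022],0,75]
    - [[0,0,0.018],0,75]
    - [[0,0,0.01],0,75]
    - [[0,0,0.006],0,75]
    - [[0,0,0.003],0,75]
    - [[0,0,0.001],0,75]

```text
t: 35.83
tool_pos: [0.5607, 0.2009, 0.0474]
tcp_rot: [[-0.98, 0.199, -0.008], [0.199, 0.98, -0.021], [0.003, -0.022, -1.0]]
ft_force: [0.5, -0.1, -0.2]
finger_gap: 0.0656
```

```bash
python3 -c "
from h import *
plan(.558,.1995,.042,step=.1);print(manip.state()['tcp_rot'].round(3)[:,2])"
```

```text
t 35.83 pos [0.5607 0.2009 0.0474] yaw 78.5 gap 0.0656 F [ 0.5 -0.1 -0.2] j [ 0.68  0.41 -0.38  0.02 -0.81 -2.46]
1 x [ 0.0024 -0.0018  0.0055]
[-0.008 -0.021 -1.   ]
```

carry_out:
  increments:
    - [[0.0015,-0.001,0.003],0,75]
    - [[0.001,0,0.002],0,75]
    - [[0,0,0],0,50]
    - [[0,0,0],0,42]
    - [[0,0,0],0,28]
    - [[0,0,0],0,28]
    - [[0,0,0],0,28]
    - [[0,0,0],0,28]
  grip_force: 20

```text
t: 36.83
tool_pos: [0.5584, 0.2007, 0.0433]
tcp_rot: [[-0.98, 0.199, -0.006], [0.199, 0.98, -0.02], [0.002, -0.021, -1.0]]
ft_force: [0.7, -0.1, 0.0]
finger_gap: 0.0314
```

carry_out:
  increments:
    - [[0,0,-0.01],0,28]
    - [[0,0,-0.02],0,28]
    - [[0,0,-0.03],0,28]
    - [[0,0,-0.04],0,28]
    - [[0,0,-0.04],0,28]
    - [[0,0,-0.03],0,28]
    - [[0,0,-0.02],0,28]
    - [[0,0,-0.01],0,28]
    - [[0,0,-0.004],0,28]

```text
t: 37.95
tool_pos: [0.5587, 0.2043, 0.2578]
tcp_rot: [[-0.98, 0.199, -0.006], [0.199, 0.98, -0.02], [0.002, -0.02, -1.0]]
ft_force: [-0.4, 0.1, -0.5]
finger_gap: 0.0313
```

```bash
python3 -c "
from h import *
plan(.577,-.3175,.25,0,step=.045);print(manip.state()['tcp_rot'].round(3)[:,2])
p,d,ci=grab('wrist'); save('w3',p)"
```

```text
turn 1.37 8 x 0.1713
t 37.95 pos [0.5587 0.2043 0.2578] yaw 78.5 gap 0.0313 F [-0.4  0.1 -0.5] j [ 0.69  0.22 -0.12  0.01 -1.25 -2.46]
12 x [-0.0435  0.0015  0.0005]
[-0.006 -0.02  -1.   ]
```

View pics/w3.png

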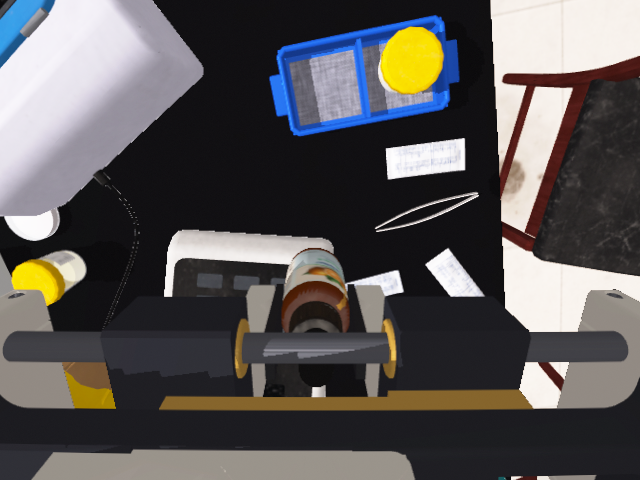

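The dropper is held upright. I'll carry it to the rack, then turn the jaws along x.

carry_out:
  increments:
    - [[-0.003,-0.012,0],0,28]
    - [[-0.006,-0.025,0],0,28]
    - [[-0.009,-0.038,0],0,28]
    - [[-0.0105,-0.044,0],0,28]
    - [[-0.0105,-0.044,0],0,28]
    - [[-0.0105,-0.044,0],0,28]
    - [[-0.0105,-0.044,0],0,28]
    - [[-0.0105,-0.044,0],0,28]
    - [[-0.0105,-0.044,0],0,28]
    - [[-0.0105,-0.044,0],0,28]
    - [[-0.009,-0.038,0],0,28]
    - [[-0.007,-0.03,0],0,28]
    - [[-0.005,-0.02,0],0,28]
    - [[-0.002,-0.01,0],0,28]
    - [[-0.001,-0.004,0],0,28]

```text
t: 39.88
tool_pos: [0.5659, -0.3175, 0.2547]
tcp_rot: [[-0.979, 0.2, -0.03], [0.201, 0.979, -0.022], [0.025, -0.028, -0.999]]
ft_force: [0.4, 1.1, -1.2]
finger_gap: 0.0314
```

carry_out:
  increments:
    - [[0,0,0],-0.08,28]
    - [[0,0,0],-0.14,28]
    - [[0,0,0],-0.17,28]
    - [[0,0,0],-0.17,28]
    - [[0,0,0],-0.17,28]
    - [[0,0,0],-0.17,28]
    - [[0,0,0],-0.17,28]
    - [[0,0,0],-0.17,28]
    - [[0,0,0],-0.17,28]
    - [[0,0,0],-0.14,28]
    - [[0,0,0],-0.1,28]
    - [[0,0,0],-0.05,28]

```text
t: 41.38
tool_pos: [0.5683, -0.3056, 0.2563]
tcp_rot: [[-0.001, -1.0, -0.027], [-1.0, 0.001, -0.021], [0.021, 0.027, -0.999]]
ft_force: [-0.3, -0.1, -0.3]
finger_gap: 0.0314
```

```bash
python3 -c "
from h import *
plan(.577,-.3175,.15,180,step=.1);print(manip.state()['tcp_rot'].round(3)[:,2])
p,d,ci=grab('top'); hs=None
for col,c in ((OR,(.577,-.254)),(GR,(.577,-.381))):
    C=cloud(d,ci); k=(mask(p,*col)>0)&(np.hypot(C[...,0]-c[0],C[...,1]-c[1])<.04)&(C[...,2]>.1); print(k.sum(),C[k].mean(0) if k.any() else 0)"
```

```text
turn -0.001 1 x -0.0011
t 41.38 pos [ 0.5683 -0.3056  0.2563] yaw 179.9 gap 0.0314 F [-0.3 -0.1 -0.3] j [-0.18  0.3  -0.01  0.03 -1.28  0.17]
2 x [ 0.0048 -0.0058  0.0531]
[-0.027 -0.021 -0.999]
36 [ 0.57844784 -0.25353063  0.11168671]
39 [ 0.57743641 -0.38203409  0.11114826]
```

```bash
python3 -c "
from h import *
ci=manip.camera_info('top'); 
z=np.load('top0.npz'); C=cloud(z['d'],ci); ok=z['d']>0
for z2 in (0,):
  for y in np.arange(-.22,-.42,-.012):
    q=C[ok&(abs(C[...,1]-y)<.007)&(C[...,2]>.09)&(C[...,0]>.62)&(C[...,0]<.75)]; print(round(y,3), q[:,0].min().round(4), q[q[:,0].argmin()].round(3)) if len(q) else print(y,None)"
```

```text
-0.22 0.6789 [ 0.679 -0.219  0.122]
-0.232 0.68 [ 0.68  -0.237  0.098]
-0.244 0.6804 [ 0.68  -0.243  0.112]
-0.256 0.684 [ 0.684 -0.25   0.11 ]
-0.268 0.6848 [ 0.685 -0.267  0.104]
-0.28 0.6868 [ 0.687 -0.277  0.093]
-0.292 0.6878 [ 0.688 -0.289  0.119]
-0.304 0.6912 [ 0.691 -0.309  0.117]
-0.316 0.6912 [ 0.691 -0.309  0.117]
-0.328 0.6943 [ 0.694 -0.331  0.099]
-0.34 0.6954 [ 0.695 -0.335  0.125]
-0.352 0.6981 [ 0.698 -0.347  0.112]
-0.364 0.6996 [ 0.7   -0.364  0.103]
-0.376 0.7013 [ 0.701 -0.372  0.094]
-0.388 0.7079 [ 0.708 -0.382  0.094]
-0.4 0.7176 [ 0.718 -0.394  0.11 ]
-0.412 0.6852 [ 0.685 -0.415  0.117]
```

carry_out:
  increments:
    - [[0.003,-0.003,0.01],0,28]
    - [[0.004,-0.005,0.02],0,28]
    - [[0.0025,-0.003,0.03],0,28]
    - [[0,0,0.025],0,28]
    - [[0,0,0.015],0,28]
    - [[0,0,0.006],0,28]
    - [[0,0,0.002],0,28]

```text
t: 42.3
tool_pos: [0.5782, -0.3155, 0.1434]
tcp_rot: [[-0.001, -1.0, -0.026], [-1.0, 0.002, -0.021], [0.021, 0.026, -0.999]]
ft_force: [-0.2, 0.1, -0.7]
finger_gap: 0.0316
```

```bash
python3 -c "
from h import *
plan(.578,-.3175,.095,step=.1);print(manip.state()['tcp_rot'].round(3)[:,2])"
```

```text
t 42.3 pos [ 0.5782 -0.3155  0.1434] yaw 179.9 gap 0.0316 F [-0.2  0.1 -0.7] j [-0.19  0.4  -0.14  0.03 -1.06  0.17]
1 x [ 0.001  -0.0011  0.0484]
[-0.026 -0.021 -0.999]
```

carry_out:
  increments:
    - [[0.001,0,0.008],0,28]
    - [[0,0,0.014],0,28]
    - [[0,0,0.014],0,28]
    - [[0,0,0.009],0,28]
    - [[0,0,0.005],0,28]
    - [[0,0,0.002],0,28]

```text
t: 43.05
tool_pos: [0.5775, -0.318, 0.0892]
tcp_rot: [[-0.001, -1.0, -0.024], [-1.0, 0.002, -0.021], [0.021, 0.024, -0.999]]
ft_force: [-0.1, 0.6, -0.6]
finger_gap: 0.0317
```

```bash
python3 -c "
from h import *
plan(.578,-.318,.049,step=.1);print(manip.state()['tcp_rot'].round(3)[:,2])"
```

```text
t 43.05 pos [ 0.5775 -0.318   0.0892] yaw 179.9 gap 0.0317 F [-0.1  0.6 -0.6] j [-0.19  0.45 -0.2   0.03 -0.95  0.17]
1 x [-0.0009 -0.0014  0.0402]
[-0.024 -0.021 -0.999]
```

carry_out:
  increments:
    - [[0,-0.001,0.006],0,28]
    - [[-0.001,0,0.009],0,28]
    - [[0,0,0.009],0,28]
    - [[0,0,0.007],0,28]
    - [[0,0,0.004],0,28]
    - [[0,0,0.002],0,28]

```text
t: 43.8
tool_pos: [0.5779, -0.3181, 0.0501]
tcp_rot: [[-0.001, -1.0, -0.023], [-1.0, 0.002, -0.022], [0.022, 0.023, -0.999]]
ft_force: [0.2, 0.4, -0.7]
finger_gap: 0.0313
```

```bash
python3 -c "
from h import *
plan(.578,-.318,.049,step=.1);print(manip.state()['tcp_rot'].round(3)[:,2])"
```

```text
t 43.8 pos [ 0.5779 -0.3181  0.0501] yaw 179.9 gap 0.0313 F [ 0.2  0.4 -0.7] j [-0.19  0.49 -0.23  0.03 -0.87  0.17]
1 x [-0.0001 -0.0001  0.0011]
[-0.023 -0.022 -0.999]
```

carry_out:
  increments:
    - [[0,0,0.001],0,28]
    - [[0,0,0],0,40]
    - [[0,0,0],0,46]
    - [[0,0,0],0,65]
    - [[0,0,0],0,65]

```text
t: 44.42
tool_pos: [0.5788, -0.3182, 0.05]
tcp_rot: [[-0.001, -1.0, -0.022], [-1.0, 0.001, -0.022], [0.022, 0.021, -1.0]]
ft_force: [0.4, -0.1, 0.6]
finger_gap: 0.054
```

carry_out:
  increments:
    - [[0,0,-0.01],0,65]
    - [[0,0,-0.02],0,65]
    - [[0,0,-0.03],0,65]
    - [[0,0,-0.04],0,65]
    - [[0,0,-0.03],0,65]
    - [[0,0,-0.02],0,100]
    - [[0,0,-0.01],0,100]
    - [[0,0,-0.004],0,100]

```text
t: 45.42
tool_pos: [0.5822, -0.3144, 0.2234]
tcp_rot: [[-0.001, -1.0, -0.02], [-1.0, 0.001, -0.023], [0.023, 0.02, -1.0]]
ft_force: [-0.4, -0.1, -0.2]
finger_gap: 0.0811
```

```bash
python3 -c "
from h import *
plan(.577,-.1355,.15,130,step=.1);print(manip.state()['tcp_rot'].round(3)[:,2])"
```

```text
turn 0.871 5 x 0.1743
t 45.42 pos [ 0.5822 -0.3144  0.2234] yaw 179.9 gap 0.0811 F [-0.4 -0.1 -0.2] j [-0.19  0.34 -0.03  0.03 -1.21  0.17]
2 x [-0.0563  0.0695  0.0368]
[-0.02  -0.023 -1.   ]
```

carry_out:
  increments:
    - [[-0.01,0,0],-0.09,100]
    - [[-0.02,0,0],-0.16,100]
    - [[-0.03,0,0],-0.17,100]
    - [[-0.03,0,0],-0.17,100]
    - [[-0.025,-0.01,0],-0.15,100]
    - [[-0.01,-0.01,0],-0.08,100]
    - [[-0.005,-0.005,0],-0.03,100]

```text
t: 46.3
tool_pos: [0.5502, -0.177, 0.215]
tcp_rot: [[0.767, -0.641, -0.03], [-0.642, -0.767, -0.021], [-0.009, 0.035, -0.999]]
ft_force: [0.8, -0.2, 0.7]
finger_gap: 0.0874
```

```bash
python3 -c "
from h import *
p,d,ci=grab('wrist'); C=cloud(d,ci); YE=((20,120,100),(35,255,255)); k=(mask(p,*YE)>0)&(C[...,2]>.04)&(C[...,2]<.075)&(np.hypot(C[...,0]-.577,C[...,1]+.1355)<.05)
print(k.sum(), C[k].min(0).round(4) if k.any() else 0,C[k].max(0).round(4) if k.any() else 0)
p,d,ci=grab('side'); C=cloud(d,ci); k=(d>0)&(np.hypot(C[...,0]-.577,C[...,1]+.3175)<.02)&(C[...,2]>.05)&(C[...,2]<.13); print('dropper top',k.sum(),C[k].max(0),C[k&(C[...,2]>.09)].mean(0))
plan(.577,-.1355,.13,50,step=.1);print(manip.state()['tcp_rot'].round(3)[:,2])"
```

```text
2842 [ 0.5493 -0.1647  0.0512] [ 0.6052 -0.1084  0.0647]
dropper top 75 [ 0.58163458 -0.29986079  0.10861074] [ 0.57581635 -0.31195294  0.10021474]
turn 0.0 1 x 0.0004
t 46.4 pos [ 0.5504 -0.1773  0.2151] yaw -130.0 gap 0.0874 F [ 0.2 -0.1 -0.1] j [ 0.04  0.22 -0.22  0.02 -1.16  0.82]
1 x [-0.0057 -0.052   0.0834]
[-0.029 -0.021 -0.999]
```

carry_out:
  increments:
    - [[-0.001,-0.01,0.01],0,100]
    - [[-0.002,-0.016,0.02],0,100]
    - [[-0.002,-0.014,0.022],0,100]
    - [[0,-0.008,0.018],0,100]
    - [[0,-0.003,0.008],0,100]
    - [[0,0,0.004],0,100]

```text
t: 47.15
tool_pos: [0.5785, -0.1369, 0.1251]
tcp_rot: [[0.76, -0.65, -0.032], [-0.65, -0.759, -0.021], [-0.01, 0.037, -0.999]]
ft_force: [0.1, -0.7, -0.8]
finger_gap: 0.0876
```

```bash
python3 -c "
from h import *
plan(.577,-.1366,.041,50,step=.1);print(manip.state()['tcp_rot'].round(3)[:,2])"
```

```text
turn -0.009 1 x -0.0094
t 47.15 pos [ 0.5785 -0.1369  0.1251] yaw -130.5 gap 0.0876 F [ 0.1 -0.7 -0.8] j [ 0.11  0.33 -0.29  0.02 -0.99  0.74]
1 x [-0.0005 -0.0024  0.0841]
[-0.032 -0.021 -0.999]
```

carry_out:
  increments:
    - [[0,-0.001,0.01],0,100]
    - [[0,-0.001,0.018],0,100]
    - [[0,0,0.02],0,100]
    - [[0,0,0.016],0,100]
    - [[0,0,0.01],0,100]
    - [[0,0,0.006],0,100]
    - [[0,0,0.002],0,100]

```text
t: 48.02
tool_pos: [0.5786, -0.1384, 0.0413]
tcp_rot: [[0.758, -0.651, -0.027], [-0.652, -0.758, -0.021], [-0.007, 0.034, -0.999]]
ft_force: [0.8, 0.3, 0.2]
finger_gap: 0.0877
```

```bash
python3 -c "
from h import *
plan(.577,-.1366,.041,50,step=.1);print(manip.state()['tcp_rot'].round(3)[:,2])"
```

```text
turn -0.012 1 x -0.0118
t 48.02 pos [ 0.5786 -0.1384  0.0413] yaw -130.7 gap 0.0877 F [0.8 0.3 0.2] j [ 0.11  0.42 -0.38  0.03 -0.8   0.74]
1 x [-0.0024 -0.0004  0.0004]
[-0.027 -0.021 -0.999]
```

carry_out:
  increments:
    - [[-0.002,0,0],0,100]
    - [[0,0,0],0,80]
    - [[0,0,0],0,70]
    - [[0,0,0],0,50]
    - [[0,0,0],0,50]
    - [[0,0,0],0,50]
  grip_force: 20

```text
t: 48.78
tool_pos: [0.578, -0.1369, 0.0428]
tcp_rot: [[0.758, -0.651, -0.025], [-0.652, -0.758, -0.021], [-0.005, 0.032, -0.999]]
ft_force: [-0.7, 0.4, -0.5]
finger_gap: 0.0547
```

carry_out:
  increments:
    - [[0,0,-0.01],0,50]
    - [[0,0,-0.02],0,50]
    - [[0,0,-0.03],0,50]
    - [[0,0,-0.04],0,50]
    - [[0,0,-0.035],0,50]
    - [[0,0,-0.025],0,50]
    - [[0,0,-0.015],0,50]
    - [[0,0,-0.006],0,50]

```text
t: 49.78
tool_pos: [0.5818, -0.1331, 0.2327]
tcp_rot: [[0.758, -0.651, -0.025], [-0.652, -0.758, -0.021], [-0.005, 0.032, -0.999]]
ft_force: [-0.7, -0.5, -2.1]
finger_gap: 0.0548
```

```bash
python3 -c "
from h import *
plan(.435,.236,.2,180,step=.045);print(manip.state()['tcp_rot'].round(3)[:,2])"
```

```text
turn 0.861 5 x 0.1722
t 49.77 pos [ 0.5818 -0.1331  0.2327] yaw -130.7 gap 0.0548 F [-0.7 -0.5 -2.1] j [ 0.11  0.24 -0.15  0.02 -1.21  0.74]
9 x [-0.041   0.0162  0.0044]
[-0.025 -0.021 -0.999]
```

carry_out:
  increments:
    - [[0,0,0],0.08,50]
    - [[0,0,0],0.15,50]
    - [[0,0,0],0.17,50]
    - [[0,0,0],0.17,50]
    - [[0,0,0],0.14,50]
    - [[0,0,0],0.08,50]
    - [[0,0,0],0.04,50]
    - [[-0.01,0.004,0],0,50]
    - [[-0.02,0.008,0],0,50]
    - [[-0.035,0.013,0],0,50]
    - [[-0.041,0.016,0],0,50]
    - [[-0.041,0.016,0],0,50]
    - [[-0.041,0.016,0],0,50]
    - [[-0.041,0.016,0],0,50]
    - [[-0.035,0.014,0],0,50]
    - [[-0.028,0.011,0],0,50]
    - [[-0.02,0.008,0],0,50]
    - [[-0.012,0.005,0],0,50]
    - [[-0.006,0.002,0],0,50]

```text
t: 52.15
tool_pos: [0.4322, 0.2143, 0.2221]
tcp_rot: [[0.017, -0.999, -0.041], [-1.0, -0.016, -0.018], [0.017, 0.041, -0.999]]
ft_force: [-0.1, -0.1, -0.5]
finger_gap: 0.0548
```

```bash
python3 -c "
from h import *
plan(.435,.236,.1,180,step=.2);print(manip.state()['tcp_rot'].round(3)[:,2])
p,d,ci=grab('wrist'); save('w4',p)"
```

```text
turn 0.016 1 x 0.0158
t 52.15 pos [0.4322 0.2143 0.2221] yaw -179.1 gap 0.0548 F [-0.1 -0.1 -0.5] j [ 0.85  0.07 -0.36 -0.02 -1.18 -0.83]
1 x [-0.0238 -0.0079  0.1215]
[-0.041 -0.018 -0.999]
```

View pics/w4.png

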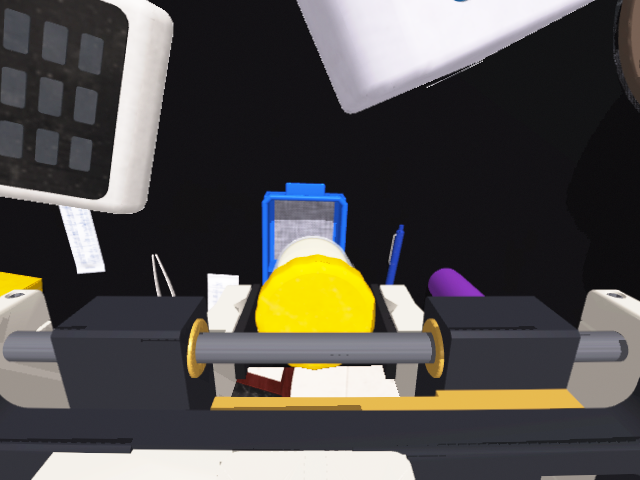

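The cup is centred in the jaws, and the free bay lies ahead at about (305,235). I'll correct y and descend.

carry_out:
  increments:
    - [[-0.005,-0.002,0.01],0,50]
    - [[-0.009,-0.003,0.02],0,50]
    - [[-0.007,-0.002,0.028],0,50]
    - [[-0.002,0,0.025],0,50]
    - [[0,0,0.015],0,50]
    - [[0,0,0.008],0,50]
    - [[0,0,0.003],0,50]

```text
t: 53.08
tool_pos: [0.436, 0.2333, 0.1056]
tcp_rot: [[0.01, -0.999, -0.043], [-1.0, -0.009, -0.019], [0.019, 0.043, -0.999]]
ft_force: [-0.7, 0.1, 0.2]
finger_gap: 0.0546
```

```bash
python3 -c "
from h import *
plan(.436,.235,.047,180,step=.2);print(manip.state()['tcp_rot'].round(3)[:,2])
p,d,ci=grab('wrist'); C=cloud(d,ci); k=(mask(p,(100,120,60),(125,255,255))>0)&(C[...,2]>.025)&(C[...,2]<.042)&(C[...,0]>.37)&(C[...,0]<.5)&(C[...,1]>.15)&(C[...,1]<.4)
q=C[k]; print(k.sum(),q.min(0),q.max(0)); 
k=(mask(p,(100,120,60),(125,255,255))>0)&(abs(C[...,2]-.033)<.005)&(C[...,1]>.19)&(C[...,1]<.25)&(C[...,0]>.37)&(C[...,0]<.5); q=C[k]; print(q[:,0].min(),q[:,0].max())"
```

```text
turn 0.009 1 x 0.0095
t 53.08 pos [0.436  0.2333 0.1056] yaw -179.5 gap 0.0546 F [-0.7  0.1  0.2] j [ 0.87  0.21 -0.5  -0.03 -0.91 -0.85]
1 x [-0.0028 -0.0025  0.0585]
[-0.043 -0.019 -0.999]
4247 [0.39091815 0.17982809 0.02501927] [0.48112935 0.35783776 0.03680299]
0.3909181538298222 0.4790373273976578
```

carry_out:
  increments:
    - [[-0.001,-0.001,0.008],0,50]
    - [[-0.001,-0.001,0.015],0,50]
    - [[-0.001,0,0.014],0,50]
    - [[0,0,0.009],0,50]
    - [[0,0,0.005],0,50]
    - [[0,0,0.003],0,50]
    - [[0,0,0.001],0,50]

```text
t: 54.0
tool_pos: [0.4362, 0.236, 0.0474]
tcp_rot: [[0.01, -0.999, -0.041], [-1.0, -0.01, -0.018], [0.018, 0.041, -0.999]]
ft_force: [0.6, -0.3, -0.1]
finger_gap: 0.0547
```

```bash
python3 -c "
from h import *
plan(.436,.235,.047,180,step=.2);print(manip.state()['tcp_rot'].round(3)[:,2])"
```

```text
turn 0.01 1 x 0.0096
t 54.0 pos [0.4362 0.236  0.0474] yaw -179.4 gap 0.0547 F [ 0.6 -0.3 -0.1] j [ 0.88  0.29 -0.55 -0.03 -0.77 -0.84]
1 x [0.0009 0.0002 0.0005]
[-0.041 -0.018 -0.999]
```

carry_out:
  increments:
    - [[0,0,0.001],0,50]
    - [[0,0,0],0,66]
    - [[0,0,0],0,72]
    - [[0,0,0],0,90]
    - [[0,0,0],0,90]

```text
t: 54.62
tool_pos: [0.4368, 0.2364, 0.0478]
tcp_rot: [[0.011, -0.999, -0.04], [-1.0, -0.01, -0.017], [0.016, 0.04, -0.999]]
ft_force: [-0.1, -0.2, 0.0]
finger_gap: 0.0762
```

carry_out:
  increments:
    - [[0,0,-0.01],0,95]
    - [[0,0,-0.02],0,95]
    - [[0,0,-0.03],0,95]
    - [[0,0,-0.04],0,95]
    - [[0,0,-0.04],0,95]
    - [[0,0,-0.03],0,95]
    - [[0,0,-0.02],0,95]
    - [[0,0,-0.01],0,95]

```text
t: 55.62
tool_pos: [0.4447, 0.2391, 0.2584]
tcp_rot: [[0.011, -0.999, -0.038], [-1.0, -0.01, -0.016], [0.016, 0.038, -0.999]]
ft_force: [0.5, -0.8, 0.3]
finger_gap: 0.0834
```

```bash
python3 -c "
from h import *
plan(.5945,.328,.15,8,step=.05);print(manip.state()['tcp_rot'].round(3)[:,2])
p,d,ci=grab('top'); C=cloud(d,ci)
for c in ((.436,.236),(.434,.315)):
    k=(mask(p,(20,120,100),(35,255,255))>0)&(np.hypot(C[...,0]-c[0],C[...,1]-c[1])<.035)&(C[...,2]>.04); print(k.sum(),C[k].mean(0).round(4) if k.any() else 0)"
```

```text
turn -0.129 1 x -0.1292
t 55.62 pos [0.4447 0.2391 0.2584] yaw -179.4 gap 0.0834 F [ 0.5 -0.8  0.3] j [ 0.87  0.08 -0.27 -0.02 -1.26 -0.85]
5 x [-0.0138 -0.033   0.0202]
[-0.038 -0.016 -0.999]
245 [0.4339 0.2335 0.0972]
84 [0.4312 0.3172 0.0638]
```

carry_out:
  increments:
    - [[-0.007,-0.015,0.005],-0.06,50]
    - [[-0.012,-0.028,0.012],-0.05,50]
    - [[-0.014,-0.035,0.018],-0.02,50]
    - [[-0.014,-0.033,0.02],0,50]
    - [[-0.01,-0.025,0.02],0,50]
    - [[-0.006,-0.014,0.014],0,50]
    - [[-0.003,-0.006,0.008],0,50]
    - [[-0.001,-0.002,0.004],0,50]

```text
t: 56.68
tool_pos: [0.5921, 0.3231, 0.1447]
tcp_rot: [[0.145, -0.989, -0.041], [-0.989, -0.144, -0.018], [0.012, 0.044, -0.999]]
ft_force: [0.1, -0.6, -0.4]
finger_gap: 0.0437
```

```bash
python3 -c "
from h import *
plan(.5945,.328,.06,8,step=.2);print(manip.state()['tcp_rot'].round(3)[:,2])
p,d,ci=grab('top'); C=cloud(d,ci)
for c in ((.436,.236),(.434,.315)):
    k=(mask(p,(20,120,100),(35,255,255))>0)&(np.hypot(C[...,0]-c[0],C[...,1]-c[1])<.035)&(C[...,2]>.04); print(k.sum(),C[k].mean(0).round(4) if k.any() else 0,C[k].std(0).round(4))
p,d,ci=grab('wrist'); save('w5',p)"
```

```text
turn 0.005 1 x 0.0054
t 56.67 pos [0.5921 0.3231 0.1447] yaw -171.7 gap 0.0437 F [ 0.1 -0.6 -0.4] j [ 0.78  0.44 -0.05 -0.02 -1.12 -0.62]
1 x [-0.0055 -0.0067  0.0845]
[-0.041 -0.018 -0.999]
220 [0.4363 0.2347 0.0636] [0.014  0.0145 0.0045]
218 [0.4342 0.3158 0.0641] [0.0139 0.0142 0.0048]
```

View pics/w5.png

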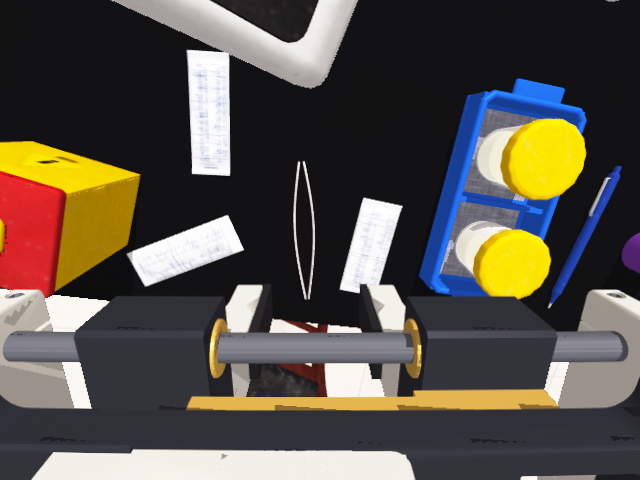

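Both cups stand in the carrier at equal height. The forceps run from (302,162) to (307,298). I'll compute their pose.

```bash
python3 -c "
from h import *
p=cv2.imread('pics/w5.png')[:,:,::-1].copy(); ci=manip.camera_info('wrist')
q=plane([[302,162],[307,298],[304.5,230],[294,225],[314,235]],.005,ci); print(q.round(4), np.degrees(np.arctan2(*(q[1]-q[0])[[1,0]])), np.linalg.norm(q[1]-q[0]))
t=biggest(cv2.dilate(mask(p,(0,0,110),(180,90,255),(285,155,325,303)),np.ones((3,3)))); print(rect(t,.005,ci))"
```

```text
[[0.6047 0.2664 0.005 ]
 [0.5829 0.3917 0.005 ]
 [0.5944 0.3253 0.005 ]
 [0.6044 0.322  0.005 ]
 [0.5853 0.3288 0.005 ]] 99.85236325266906 0.12714513781841824
(array([0.5947, 0.3294]), array([0.021, 0.131]), 8.3)
```

carry_out:
  increments:
    - [[-0.002,-0.002,0.01],0,50]
    - [[-0.002,-0.002,0.018],0,50]
    - [[-0.001,-0.002,0.02],0,50]
    - [[0,-0.001,0.017],0,50]
    - [[0,0,0.01],0,50]
    - [[0,0,0.006],0,50]
    - [[0,0,0.002],0,50]

```text
t: 57.65
tool_pos: [0.5944, 0.3282, 0.0591]
tcp_rot: [[0.145, -0.989, -0.039], [-0.989, -0.145, -0.015], [0.009, 0.04, -0.999]]
ft_force: [-0.7, -0.1, 0.1]
finger_gap: 0.0437
```

```bash
python3 -c "
from h import *
plan(.5945,.329,.005,8.5,step=.2);print(manip.state()['tcp_rot'].round(3)[:,2])"
```

```text
turn -0.003 1 x -0.0027
t 57.65 pos [0.5944 0.3282 0.0591] yaw -171.7 gap 0.0437 F [-0.7 -0.1  0.1] j [ 0.78  0.52 -0.13 -0.02 -0.96 -0.62]
1 x [-0.0013 -0.0024  0.054 ]
[-0.039 -0.015 -0.999]
```

carry_out:
  increments:
    - [[-0.0005,-0.001,0.008],0,50]
    - [[-0.0005,-0.001,0.013],0,50]
    - [[0,0,0.013],0,50]
    - [[0,0,0.008],0,50]
    - [[0,0,0.005],0,50]
    - [[0,0,0.002],0,50]

```text
t: 58.4
tool_pos: [0.5948, 0.329, 0.0071]
tcp_rot: [[0.146, -0.989, -0.038], [-0.989, -0.145, -0.014], [0.009, 0.039, -0.999]]
ft_force: [0.1, -0.2, -0.0]
finger_gap: 0.0443
```

```bash
python3 -c "
from h import *
plan(.5945,.329,.003,8.5,step=.2);print(manip.state()['tcp_rot'].round(3)[:,2])"
```

```text
turn -0.003 1 x -0.0027
t 58.4 pos [0.5948 0.329  0.0071] yaw -171.7 gap 0.0443 F [ 0.1 -0.2 -0. ] j [ 0.78  0.58 -0.16 -0.02 -0.86 -0.62]
1 x [-0.0001  0.0001  0.0041]
[-0.038 -0.014 -0.999]
```

carry_out:
  increments:
    - [[0,0,0.002],0,50]
    - [[0,0,0.002],0,35]
    - [[0,0,0],0,28]
    - [[0,0,0],0,10]
    - [[0,0,0],0,10]
    - [[0,0,0],0,10]
    - [[0,0,0],0,10]
  grip_force: 20

```text
t: 59.28
tool_pos: [0.5952, 0.3295, 0.004]
tcp_rot: [[0.146, -0.989, -0.036], [-0.989, -0.145, -0.013], [0.008, 0.038, -0.999]]
ft_force: [-0.6, 0.1, -0.7]
finger_gap: 0.0174
```

carry_out:
  increments:
    - [[0,0,-0.01],0,10]
    - [[0,0,-0.02],0,10]
    - [[0,0,-0.03],0,10]
    - [[0,0,-0.04],0,10]
    - [[0,0,-0.04],0,10]
    - [[0,0,-0.04],0,10]
    - [[0,0,-0.03],0,10]
    - [[0,0,-0.02],0,10]
    - [[0,0,-0.01],0,10]

```text
t: 60.4
tool_pos: [0.604, 0.332, 0.2572]
tcp_rot: [[0.146, -0.989, -0.034], [-0.989, -0.145, -0.012], [0.007, 0.035, -0.999]]
ft_force: [-0.2, 0.1, -0.9]
finger_gap: 0.0173
```

```bash
python3 -c "
from h import *
plan(.4405,-.300,.2,172,step=.05);print(manip.state()['tcp_rot'].round(3)[:,2])
p,d,ci,C,L,m=held(); k=(d>0)&(abs(L[...,1])<.014)&(L[...,0]>.015)&(L[...,0]<.08)&(abs(L[...,2])<.03); q=L[k]; print(k.sum(), q.min(0),q.max(0)) if k.any() else print('none')
for a in (.02,.035,.05): 
  w=q[abs(q[:,0]-a)<.006]; print(a,len(w),w.mean(0) if len(w) else 0)"
```

```text
turn 0.286 2 x 0.1429
t 60.4 pos [0.604  0.332  0.2572] yaw -171.6 gap 0.0173 F [-0.2  0.1 -0.9] j [ 0.78  0.39  0.13 -0.02 -1.35 -0.63]
14 x [0.0463 0.0051 0.0046]
[-0.034 -0.012 -0.999]
729 [ 0.01502679 -0.00831115 -0.0053053 ] [0.06439248 0.00935363 0.00159099]
0.02 151 [ 0.02037817  0.00041804 -0.00343043]
0.035 173 [ 3.50549736e-02 -3.55425011e-05 -2.29215931e-03]
0.05 186 [ 0.05006686 -0.00026976 -0.00122062]
```

carry_out:
  increments:
    - [[0,0,0],0.08,10]
    - [[0,0,0],0.12,10]
    - [[0,0,0],0.07,10]
    - [[0.012,0.001,0],0.01,10]
    - [[0.025,0.003,0],0,10]
    - [[0.038,0.004,0],0,10]
    - [[0.045,0.005,0],0,10]
    - [[0.045,0.005,0],0,10]
    - [[0.045,0.005,0],0,10]
    - [[0.045,0.005,0],0,10]
    - [[0.045,0.005,0],0,10]
    - [[0.045,0.005,0],0,10]
    - [[0.045,0.005,0],0,10]
    - [[0.045,0.005,0],0,10]
    - [[0.045,0.005,0],0,10]
    - [[0.038,0.004,0],0,10]
    - [[0.03,0.003,0],0,10]
    - [[0.02,0.002,0],0,10]
    - [[0.01,0.001,0],0,10]
    - [[0.004,0,0],0,10]

```text
t: 62.95
tool_pos: [0.4464, -0.2628, 0.2646]
tcp_rot: [[-0.12, -0.992, -0.045], [-0.992, 0.121, -0.017], [0.022, 0.042, -0.999]]
ft_force: [-0.4, 0.6, -0.2]
finger_gap: 0.0172
```

```bash
python3 -c "
from h import *
plan(.4405,-.300,.15,172,step=.4);print(manip.state()['tcp_rot'].round(3)[:,2])"
```

```text
turn 0.018 1 x 0.0180
t 62.95 pos [ 0.4464 -0.2628  0.2646] yaw 173.0 gap 0.0172 F [-0.4  0.6 -0.2] j [-0.14  0.09 -0.26  0.02 -1.26  0.01]
1 x [ 0.0352 -0.0042  0.1153]
[-0.045 -0.017 -0.999]
```

```bash
python3 -c "
from h import *
p,d,ci=grab('top'); C=cloud(d,ci); ok=d>0
for y in np.arange(-.16,-.48,-.02):
    q=C[ok&(abs(C[...,1]-y)<.01)&(C[...,2]>.045)&(C[...,2]<.16)&(C[...,0]>.2)&(C[...,0]<.5)]
    print(round(y,2), len(q), q[q[:,0].argmax()].round(3) if len(q) else '')
    
q=C[ok&(C[...,0]>.25)&(C[...,0]<.345)&(C[...,1]<-.25)&(C[...,1]>-.4)]; print(np.percentile(q[:,2],[5,50,95]))
p,d,ci=grab('wrist'); C=cloud(d,ci); ok=d>0
for y in np.arange(-.24,-.42,-.03):
    q=C[ok&(abs(C[...,1]-y)<.01)&(C[...,2]>.045)&(C[...,2]<.16)&(C[...,0]>.2)&(C[...,0]<.4)]
    print('w',round(y,2), len(q), q[q[:,0].argmax()].round(3) if len(q) else '')"
```

```text
-0.16 280 [ 0.417 -0.152  0.046]
-0.18 180 [ 0.376 -0.172  0.054]
-0.2 85 [ 0.331 -0.191  0.062]
-0.22 5 [ 0.287 -0.21   0.05 ]
-0.24 236 [ 0.326 -0.234  0.088]
-0.26 235 [ 0.326 -0.25   0.091]
-0.28 238 [ 0.325 -0.27   0.089]
-0.3 229 [ 0.325 -0.293  0.086]
-0.32 230 [ 0.324 -0.313  0.092]
-0.34 242 [ 0.324 -0.333  0.091]
-0.36 229 [ 0.323 -0.351  0.109]
-0.38 229 [ 0.323 -0.371  0.107]
-0.4 238 [ 0.322 -0.391  0.103]
-0.42 233 [ 0.321 -0.418  0.1  ]
-0.44 221 [ 0.321 -0.433  0.112]
-0.46 223 [ 0.32  -0.454  0.103]
[-0.00237219  0.10043346  0.11703223]
w -0.24 2535 [ 0.33  -0.235  0.048]
w -0.27 2799 [ 0.328 -0.26   0.054]
w -0.3 3026 [ 0.328 -0.295  0.045]
w -0.33 3256 [ 0.326 -0.321  0.045]
w -0.36 3795 [ 0.326 -0.351  0.047]
w -0.39 4266 [ 0.325 -0.381  0.048]
```

carry_out:
  increments:
    - [[0.005,-0.001,0.01],0.006,10]
    - [[0.01,-0.002,0.02],0.006,10]
    - [[0.01,-0.002,0.028],0.006,10]
    - [[0.007,-0.001,0.028],0,10]
    - [[0.003,0,0.018],0,10]
    - [[0.001,0,0.008],0,10]
    - [[0,0,0.003],0,10]

```text
t: 63.92
tool_pos: [0.4441, -0.299, 0.1439]
tcp_rot: [[-0.133, -0.99, -0.045], [-0.991, 0.134, -0.016], [0.022, 0.042, -0.999]]
ft_force: [-0.6, -1.1, 0.2]
finger_gap: 0.0175
```

```bash
python3 -c "
from h import *
plan(.443,-.299,.05,172,step=.4);print(manip.state()['tcp_rot'].round(3)[:,2])
p,d,ci=grab('wrist'); C=cloud(d,ci); k=(d>0)&(C[...,2]>.012)&(C[...,2]<.026)&(abs(C[...,0]-.44)<.075)&(C[...,1]>-.40)&(C[...,1]<-.25)
q=C[k][:,:2].astype(np.float32); print(len(q),q.min(0),q.max(0), cv2.minAreaRect(q))"
```

```text
turn 0.005 1 x 0.0050
t 63.92 pos [ 0.4441 -0.299   0.1439] yaw 172.3 gap 0.0175 F [-0.6 -1.1  0.2] j [-0.21  0.22 -0.4   0.03 -0.99  0.06]
1 x [-0.0019 -0.0029  0.0938]
[-0.045 -0.016 -0.999]
3592 [ 0.375847   -0.39237213] [ 0.4986607  -0.25010052] ((0.43663549423217773, -0.3149139881134033), (0.14471706748008728, 0.1053907722234726), 82.17144012451172)
```

carry_out:
  increments:
    - [[-0.001,-0.001,0.01],0,10]
    - [[-0.001,-0.001,0.02],0,10]
    - [[0,-0.001,0.024],0,10]
    - [[0,0,0.02],0,10]
    - [[0,0,0.012],0,10]
    - [[0,0,0.006],0,10]
    - [[0,0,0.002],0,10]

```text
t: 64.85
tool_pos: [0.4468, -0.2986, 0.049]
tcp_rot: [[-0.132, -0.991, -0.037], [-0.991, 0.132, -0.018], [0.023, 0.034, -0.999]]
ft_force: [-0.0, -0.5, 0.5]
finger_gap: 0.0173
```

```bash
python3 -c "
from h import *
plan(.443,-.299,.009,172,step=.4);print(manip.state()['tcp_rot'].round(3)[:,2])"
```

```text
turn 0.007 1 x 0.0069
t 64.85 pos [ 0.4468 -0.2986  0.049 ] yaw 172.4 gap 0.0173 F [-0.  -0.5  0.5] j [-0.21  0.33 -0.51  0.04 -0.76  0.05]
1 x [0.     0.0024 0.0401]
[-0.037 -0.018 -0.999]
```

carry_out:
  increments:
    - [[0,0.001,0.007],0,10]
    - [[0,0.001,0.01],0,10]
    - [[0,0,0.009],0,10]
    - [[0,0,0.006],0,10]
    - [[0,0,0.004],0,10]
    - [[0,0,0.002],0,10]

```text
t: 65.6
tool_pos: [0.444, -0.2993, 0.0095]
tcp_rot: [[-0.132, -0.991, -0.035], [-0.991, 0.132, -0.018], [0.023, 0.032, -0.999]]
ft_force: [0.2, 0.2, -0.4]
finger_gap: 0.0172
```

```bash
python3 -c "
from h import *
plan(.443,-.299,.008,172,step=.4);print(manip.state()['tcp_rot'].round(3)[:,2])"
```

```text
turn 0.007 1 x 0.0069
t 65.6 pos [ 0.444  -0.2993  0.0095] yaw 172.4 gap 0.0172 F [ 0.2  0.2 -0.4] j [-0.21  0.39 -0.55  0.04 -0.67  0.04]
1 x [-0.0002  0.001   0.0015]
[-0.035 -0.018 -0.999]
```

carry_out:
  increments:
    - [[0,0,0.001],0,10]
    - [[0,0,0],0,24]
    - [[0,0,0],0,32]
    - [[0,0,0],0,32]

```text
t: 66.1
tool_pos: [0.4444, -0.2994, 0.0089]
tcp_rot: [[-0.131, -0.991, -0.034], [-0.991, 0.132, -0.019], [0.023, 0.031, -0.999]]
ft_force: [0.3, 0.0, 0.5]
finger_gap: 0.0276
```

carry_out:
  increments:
    - [[0,0,-0.01],0,32]
    - [[0,0,-0.02],0,32]
    - [[0,0,-0.03],0,32]
    - [[0,0,-0.04],0,32]
    - [[0,0,-0.04],0,32]
    - [[0,0,-0.04],0,32]
    - [[0,0,-0.04],0,32]
    - [[0,0,-0.03],0,32]
    - [[0,0,-0.02],0,32]
    - [[0,0,-0.01],0,32]

```text
t: 67.35
tool_pos: [0.4526, -0.2937, 0.3051]
tcp_rot: [[-0.131, -0.991, -0.03], [-0.991, 0.132, -0.02], [0.024, 0.027, -0.999]]
ft_force: [0.5, -0.6, -0.1]
finger_gap: 0.0277
```

```bash
python3 -c "
from h import *
print(manip.state()['tool_pos'],manip.state()['finger_gap'])
p,d,ci=grab('wrist'); p2,d2,ci2=grab('side')
a=cv2.resize(p[60:330],None,fx=.9,fy=.9); b=cv2.resize(p2[140:380,140:400],None,fx=1.35,fy=1.35)
o=np.zeros((600,800,3),np.uint8); o[:a.shape[0],:a.shape[1]]=a; o[250:250+b.shape[0],:b.shape[1]]=b
p3,d3,_=grab('top'); c=cv2.resize(p3[175:265,150:390],None,fx=1.85,fy=1.85); o[300:300+c.shape[0],356:356+c.shape[1]]=c
save('fin',o)"
```

```text
[ 0.45258029 -0.29368523  0.30507012] 0.027660683081756107
```

View pics/fin.png

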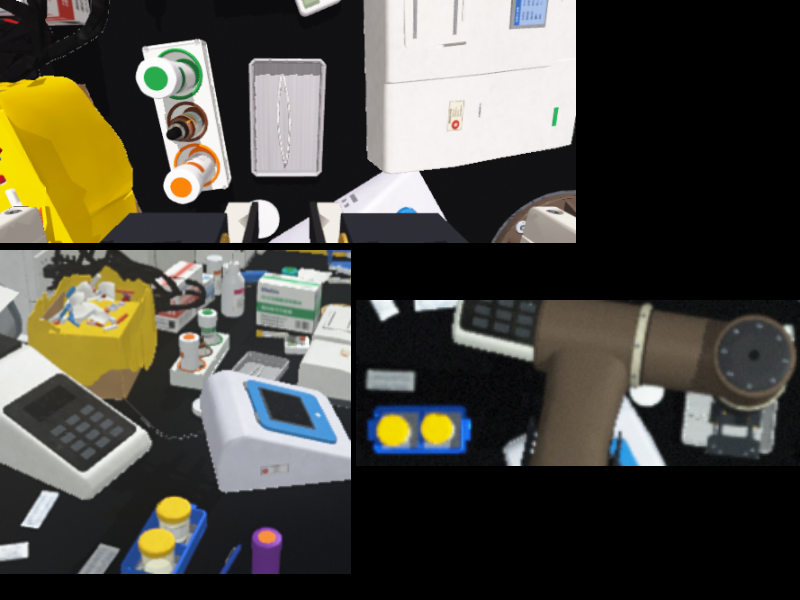

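The final composite shows both cans and the dropper upright in their wells (wrist crop, x≈160–185). The forceps lie flat in the tray at (285,120), and both cups are in the carrier. I'll hand in.

```bash
python3 -c "
from h import *
s=manip.state(); print(s['t'],np.abs(s['joint_velocities']).max()); print(manip.job_done())"
```

```text
67.5 0.02482719769081584
the job is handed in; nothing more can be done
None
```

The job is handed in at 67.5 s of the 128 s allowed. Everything is in its place: orange canister, green canister, dropper, cup and forceps, done in that order. The robot is clear of all of it.

**Last checks:**
- **Canisters:** the dots read about 0.112 m high, where 0.111 m means standing on the well floor. Both are within 2 mm of their well centres in the top view.
- **Dropper:** its top read 0.109 m, where 0.108 m means on the floor. It looks upright in the last picture.
- **Cups:** the loose cup's lid and the parked cup's lid read the same height (0.064 m), and both stand in their bays.
- **Forceps:** they lie flat and centred in the tray in the last picture. I did not measure their height.

**What went wrong and was mended:** the first grasp of the orange canister slipped because the arm rebounded after a fast descent. The canister then caught on the rack rim twice, with wrist forces of about 12 to 14 N at the readings. I stood it on the bench, gripped it again and placed it cleanly with slower moves.

**Odd reading:** one reading of the loose cup's height (0.097 m) was wrong because the gripper was in view. The repeat reading was fine.

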